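Put the sample tin and the scoop away in the bench drawer

ROBOT

A 6-joint arm with a two-finger parallel gripper is mounted at the origin on the work surface. World frame = base frame: x ahead of the robot, y to its left, z up, the work surface at z = 0. Lengths are in m, angles in rad, forces in N, time in s.
With the tool pointing down it reaches from about 0.3 to 0.875 m from the base axis. Payload 6.4 kg.
Tool frame: the origin (TCP) lies at the very end of the fingers, on their centre line; the grasp point (between the pads) lies 19 mm behind it (grasp_offset is the z of the grasp point in the tool frame, in m); z points along the fingers, y is the direction in which the jaws open and shut (so a half turn about z gives the same grasp; the last joint's range is limited). The gripper opens to 85 mm and grips with 20 to 120 N. Pads are 22 mm wide; open, the fingers measure 114 mm over their backs; the gripper's body (76 mm by 85 mm) begins 54 mm behind the grasp point. The pads swing forward as they close: fully open they stand 13 mm farther back than shut.
Start: joints at [-1.518, 0.181, 1.607, -0, 1.354, -0.206], TCP at [0.147, -0.556, 0.231] pointing down, gripper open.
Joint ranges: [-2.99, 2.99], [-0.89, 2.07], [0.3, 2.58], [-1.14, 4.28], [0, 2.63], [-3.12, 3.12]. Speed limits (rad/s): [2.57, 2.57, 3.01, 3.14, 3.14, 3.14].

INTERFACE

Orientations are given as a unit quaternion [w, x, y, z].
In Python, from bench import * gives the robot as it stands.
- The arm moves only by the tool arm_command, never from a script. Its argument "motion" is text: rows parted by semicolons, each of 7 numbers parted by spaces: the shift along the tool's x, y, z in units of 0.2 m (1.0 is 0.2 m), then the turn, a rotation vector about the tool's x, y, z in units of 60 degrees (1.0 is 60 degrees), then the opening, from 0 (shut) to 1 (fully open). In form: tx ty tz ax ay az grip; .... A call has 1 to 10 rows; each row shifts and turns the pose as measured when the row begins, along the tool's axes as they then stand; what a row does not reach is not made up. A row lasts 1/12 s, in which the tool goes at most 41.7 mm and 7.16 degrees, less where a joint would pass 70% of its speed; a pose out of reach is approached as far as the arm can. A call with a number of a shift or a turn outside -1 to 1 is refused whole. A call with a gripper value outside its range is refused whole. The fingers move at their own pace and stop on an object; the grip force is fixed at half the most. Time passes only in rows, so rows that do not move let the fingers close. It gives the time, the measured TCP pose, the force and the opening at its end, in the units of the state.
- get_obs(): the state, without advancing time (a new reading comes with each control period).
- camera(name): name is "scene" or "top"; returns a dict with "img" (420x560x3 uint8, red, green, blue), "intrinsics" (3x3 intrinsics, pixels), "distortion" ([k1, k2, p1, p2, k3] as OpenCV has them; the pictures are not rectified), "pose" (4x4, takes a point from camera to world coordinates). Camera axes: x right, y down, z forward; pixel columns grow to the right and rows downward; lengths in m; the calibration is good to about 2 mm. A picture is of the moment at which its call begins. There is no depth.
- hand_in(): hands the job in, once; it reports no verdict.
Trained networks look in the newest picture that a camera, given by its name, has taken for a name from the list of things; names that differ only in an ending like _2 or _b are one class to them, and where a whole thing is asked for, a point or a joint stands for the part that bears it (a point fixed in the world has none). Each returns a list of dicts, best first, with "conf" (0 to 1); they miss things now and then, are a little off and sometimes report something else, mostly with a low value. They report only what shows in the picture. A call takes as long as a camera call. They do not tell look-alikes from the thing itself.
- search_frame(camera, target): "box" ([left, top, right, bottom] in pixels, round what is visible of it).
The state is a dict: "time_s": time; "q": joint angles; "dq": joint speeds; "joint_efforts": joint torques, N m; "eef_pos": TCP position; "eef_rot": TCP orientation; "wrist_force": force on the tool from outside, world axes, zero at the start; "torque": the same for the moment, N m; "opening": opening from 0.0 (shut) to 1.0 (fully open).
Only numpy, scipy, OpenCV 4.12 (cv2) and the standard library are available. Lean on these libraries where they do the work, as an engineer would, in place of code of your own. Each camera call takes 0.05 s, during which the arm holds its last target.

TASK

Clear up the grading bench: pull the cabinet's drawer well open, then put the round sample tin that stands under the inspection lamp and the hand scoop into it, and at the end push the drawer fully shut. Both must lie flat on the drawer's own floor, beside each other, the tin upright and the scoop open side up; set them down, do not drop them. Leave the jar and the mushrooms on the cabinet where they are.

Things in the scene. Friction and masses are not known exactly. Their poses are not given: they have to be found in the camera images.
- drawer (a joint): Opening of the cabinet's only drawer in m: 0 fully shut, 0.17 fully open (stop). It starts 0 to 0.03 open. It slides out along the cabinet's own -x, needs about 2 N plus 6 N per m/s, and stays where it is left.
- cabinet: Low grey cabinet, fixed, 240 mm deep (its x), 360 mm wide (its y), 112 mm high, one wide drawer. Origin: on the bench under the middle of the casing's front plane; x points from its front to its back (away from the robot, within 0.08 rad), z up. The drawer's panel is 14 mm thick, before the casing; top plate 12 mm thick. A jar and two mushrooms stand on the top.
- drawer_in (a point): Centre of the drawer's inner floor, moves with it; axes as the cabinet's. Floor 17 mm above the bench, 220 mm long (x -110 to +110), 320 mm wide (y -160 to +160). Side and rear walls 45 mm above the floor, 6 mm thick. Front panel x -124 to -110, its top 87 mm above the floor. Open by q, the floor from x = -110 to -110 mm + q is clear of the casing. Things up to 80 mm high fit under the casing.
- drawer_handle (a point): Middle of the drawer's dark bar handle, moves with the drawer: round bar 11 mm thick, 120 mm long along the cabinet's y, centre line 50 mm in front of the front panel and 82 mm above the bench, on a stub 51 mm either side of the middle. Pinch it from above, one finger behind the bar, or hook it; bar or panel may be pushed to shut the drawer.
- lamp: Inspection lamp, fixed, left or right of the robot. Origin on the bench below its head's centre; x to its back, within 0.25 rad of world x; z up. Round white head 72 mm across, 190 to 214 mm up. Behind: a 22 mm wide arm (x +5 to +105, 204 to 220 mm up), 18 mm round column at x = +100, base x +75 to +125, 120 mm wide, 14 mm high. Below the head the front (-x) and the sides are free.
- tin: Round closed metal sample tin, 60 mm in diameter, 50 mm high, upright on the bench under the lamp's head (within 10 mm of the lamp's origin), 0.1 to 0.2 kg. Origin: centre of its underside; z up. The head is in the way of a tool pointing straight down: come in from the front or obliquely, tool leaning back 30 to 45 degrees.
- scoop: Hand scoop on the bench, on the side away from the lamp, open side up, 180 mm long, 0.14 to 0.28 kg. Origin at its bottom, under the pan's rear wall; x to the pan's mouth, z up. Steel pan x 0 to 90 mm, 60 mm wide, 33 mm high, bottom 3 mm thick; wooden handle x 0 to -90 mm, 22 mm wide, 15 to 37 mm above the bottom. Balance point near x = +25 mm.
- scoop_grip (a point): Point on the scoop's handle at which to hold it: 28 mm behind the pan's rear wall (scoop x = -28 mm), on the centre line, 26 mm above the scoop's bottom. The handle is 22 mm wide here.
- jar: Bystander: closed glass jar 68 mm in diameter, 90 mm high, on the cabinet's top, near the middle. Origin: centre of its underside.
- mushroom_a: Bystander: dried mushroom, cap down and stalk up, 72 mm across, 66 mm high, on the cabinet's top. Origin: centre of its underside.
- mushroom_b: Bystander: dried mushroom, cap down and stalk up, 83 mm across, 76 mm high, on the cabinet's top. Origin: centre of its underside.
Things that resemble listed ones, but are neither listed nor needed, are in the scene too. Of the things shaped like the scoop, the bare steel one is meant.

How it is judged:
On the way, in this order (a step that is already met when the one before it is completed fails the run):
1. the drawer has been pulled open by more than 80 mm (value of joint drawer above 0.08 m), for 0.2 s.
2. the first of tin and scoop rests flat on the floor of the open drawer, let go (value of joint drawer above 0.08 m and ((x of tin in the frame of drawer_in between -0.085 and 0.085 m and y of tin in the frame of drawer_in between -0.135 and 0.135 m and z of tin in the frame of drawer_in between -0.006 and 0.01 m and angle between tin's own z axis and vertical below 0.2 rad and contact force between the fingers and tin below 0.2 N and linear speed of tin below 0.05 m/s) or (x of scoop in the frame of drawer_in between -0.095 and 0.095 m and y of scoop in the frame of drawer_in between -0.155 and 0.155 m and z of scoop in the frame of drawer_in between -0.006 and 0.01 m and angle between scoop's own z axis and vertical below 0.2 rad and contact force between the fingers and scoop below 0.2 N and linear speed of scoop below 0.05 m/s))), for 0.2 s.
3. both tin and scoop rest flat on the floor of the open drawer, let go (value of joint drawer above 0.08 m and x of tin in the frame of drawer_in between -0.085 and 0.085 m and y of tin in the frame of drawer_in between -0.135 and 0.135 m and z of tin in the frame of drawer_in between -0.006 and 0.01 m and angle between each of tin, scoop's own z axis and vertical below 0.2 rad and contact force between the fingers and tin below 0.2 N and linear speed of each of tin, scoop below 0.05 m/s and x of scoop in the frame of drawer_in between -0.095 and 0.095 m and y of scoop in the frame of drawer_in between -0.155 and 0.155 m and z of scoop in the frame of drawer_in between -0.006 and 0.01 m and contact force between the fingers and scoop below 0.2 N), for 0.2 s.
At the end, for the whole second after the job is handed in: The drawer is shut to within 8 mm; tin and scoop are at rest inside it, each flat on its floor (underside within 10 mm of the floor, tilted less than 0.2 rad; tin upright, scoop open side up), with their origins inside the drawer's walls (value of joint drawer below 0.008 m and x of tin in the frame of drawer_in between -0.085 and 0.085 m and y of tin in the frame of drawer_in between -0.135 and 0.135 m and z of tin in the frame of drawer_in between -0.006 and 0.01 m and angle between each of tin, scoop's own z axis and vertical below 0.2 rad and x of scoop in the frame of drawer_in between -0.095 and 0.095 m and y of scoop in the frame of drawer_in between -0.155 and 0.155 m and z of scoop in the frame of drawer_in between -0.006 and 0.01 m and linear speed of each of tin, scoop below 0.02 m/s); the robot touches nothing.
It fails at once if the tin was dropped (it moves faster than 0.85 m/s without being held) (linear speed of tin above 0.85 m/s and contact force between the fingers and tin below 0.1 N).
It fails at once if the scoop was dropped (it moves faster than 0.85 m/s without being held) (linear speed of scoop above 0.85 m/s and contact force between the fingers and scoop below 0.1 N).
It fails at once if the jar or a mushroom on the cabinet was moved by more than 30 mm (distance of any of jar, mushroom_a, mushroom_b from where it was at the start of the episode above 0.03 m).
It also fails if it takes over 72 s, if anything falls off the work surface, if the arm or the gripper's body presses on something with over 40 N, if the wrist force passes 120 N, or if a joint passes its speed limit or range.

## Working session

There is one attempt and no reset: what is moved stays moved. The work goes in short steps, Python scripts to look and compute and a tool call to move; the robot and the scene stay as the last step left them, time stands still between calls to the robot, and variables do not carry over. Pictures are saved under pics/ and viewed, and the job is handed in when it is done.

Besides the shell and the picture viewer there is one more tool, called as a command line: name --argument value ..., lists and objects as JSON in quotes. arm_command: Moves the arm, as the interface text tells. Shifts and turns lie within -1 to 1; 1 stands for 0.2 m of shift or 60 degrees of turn. Its arguments: {"type":"object","properties":{"motion":{"type":"string"}},"required":["motion"]}

```bash
ls; mkdir -p pics
cat > h.py <<'E'
from bench import *
import numpy as np, cv2
from scipy.spatial.transform import Rotation as R
def snap(n,f):
    c=camera(n); cv2.imwrite('pics/'+f,c['img'][:,:,::-1]); return c
def ray(c,uv):
    K=np.array(c['intrinsics']);d=np.array(c['distortion'])
    p=cv2.undistortPoints(np.array([[uv]],float),K,d)[0,0]
    T=np.array(c['pose']); return T[:3,3],T[:3,:3]@np.array([p[0],p[1],1])
def atz(c,uv,z):
    o,v=ray(c,uv); return o+v*(z-o[2])/v[2]
def proj(c,P):
    T=np.linalg.inv(np.array(c['pose']))
    P=np.atleast_2d(P)@T[:3,:3].T+T[:3,3]
    return cv2.projectPoints(P,np.zeros(3),np.zeros(3),np.array(c['intrinsics']),np.array(c['distortion']))[0][:,0]
E
python3 - <<'E'
from h import *
np.set_printoptions(precision=4,suppress=True)
for n in ['scene','top']:
    c=snap(n,n+'0.png'); print(n,np.array(c['pose']))
    for t in ['drawer','drawer_handle','cabinet','lamp','tin','scoop','scoop_grip','jar','mushroom_a']:
        print(t,[(np.round(d['box'],0).tolist(),round(d['conf'],2)) for d in search_frame(n,t)])
print(get_obs())
E
```

```text
pics
scene [[-0.5643  0.564  -0.6028  1.3773]
 [ 0.8255  0.3916 -0.4065  0.5403]
 [ 0.0068 -0.727  -0.6866  1.0543]
 [ 0.      0.      0.      1.    ]]
drawer [([218.0, 213.0, 321.0, 291.0], 0.92)]
drawer_handle [([214.0, 213.0, 323.0, 291.0], 0.7)]
cabinet [([151.0, 210.0, 321.0, 359.0], 0.91)]
lamp [([144.0, 131.0, 191.0, 214.0], 0.68)]
tin [([176.0, 169.0, 194.0, 196.0], 0.81)]
scoop [([365.0, 271.0, 421.0, 310.0], 0.73), ([398.0, 210.0, 449.0, 262.0], 0.71), ([318.0, 196.0, 373.0, 225.0], 0.64)]
scoop_grip [([401.0, 211.0, 448.0, 262.0], 0.95), ([365.0, 272.0, 426.0, 316.0], 0.82), ([320.0, 195.0, 374.0, 225.0], 0.77)]
jar [([228.0, 222.0, 255.0, 260.0], 0.95)]
mushroom_a [([192.0, 218.0, 227.0, 253.0], 0.94), ([270.0, 259.0, 299.0, 288.0], 0.82)]
top [[-0.0122 -0.9985  0.0529  0.4982]
 [-0.9999  0.0121 -0.0017 -0.0065]
 [ 0.0011 -0.0529 -0.9986  1.6381]
 [ 0.      0.      0.      1.    ]]
drawer [([214.0, 174.0, 334.0, 197.0], 0.57)]
drawer_handle [([212.0, 170.0, 333.0, 201.0], 0.86)]
cabinet [([212.0, 94.0, 336.0, 196.0], 0.59)]
lamp [([388.0, 174.0, 429.0, 224.0], 0.94)]
tin 
[... 222 characters left out ...]
0, 199.0, 310.0], 0.93), ([223.0, 248.0, 262.0, 305.0], 0.64)]
jar [([268.0, 139.0, 289.0, 162.0], 0.9), ([214.0, 174.0, 331.0, 199.0], 0.36)]
mushroom_a [([216.0, 132.0, 245.0, 158.0], 0.96), ([294.0, 128.0, 321.0, 153.0], 0.66)]
{'time_s': 1.0, 'q': array([-1.5183,  0.1808,  1.607 ,  0.    ,  1.3538, -0.2063]), 'dq': array([-0.0014, -0.0021, -0.0014,  0.0003, -0.0001,  0.0011]), 'joint_efforts': array([  0.0007, -44.4852, -35.1686,  -0.0003,   0.0007,   0.    ]), 'eef_pos': array([ 0.1472, -0.5558,  0.2313]), 'eef_rot': array([-0.    ,  0.9916,  0.129 ,  0.    ]), 'wrist_force': array([-0.3321, -0.0982,  0.3753]), 'torque': array([-0.0085, -0.0049,  0.0581]), 'opening': 0.9964701213570702}
```

Run:
```python
import cv2
a=cv2.imread('pics/scene0.png');b=cv2.imread('pics/top0.png')
cv2.imwrite('pics/s_crop.png',cv2.resize(a[110:370,130:470],None,fx=2.3,fy=2.3,interpolation=cv2.INTER_CUBIC))
cv2.imwrite('pics/t_crop.png',cv2.resize(b[80:320,130:440],None,fx=2.5,fy=2.5,interpolation=cv2.INTER_CUBIC))
```

```text
(no output)
```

View pics/s_crop.png

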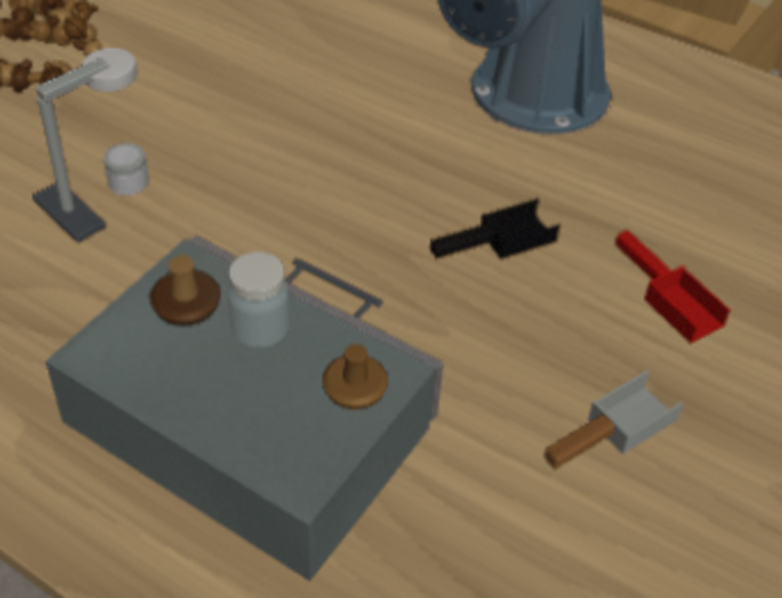

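View pics/t_crop.png

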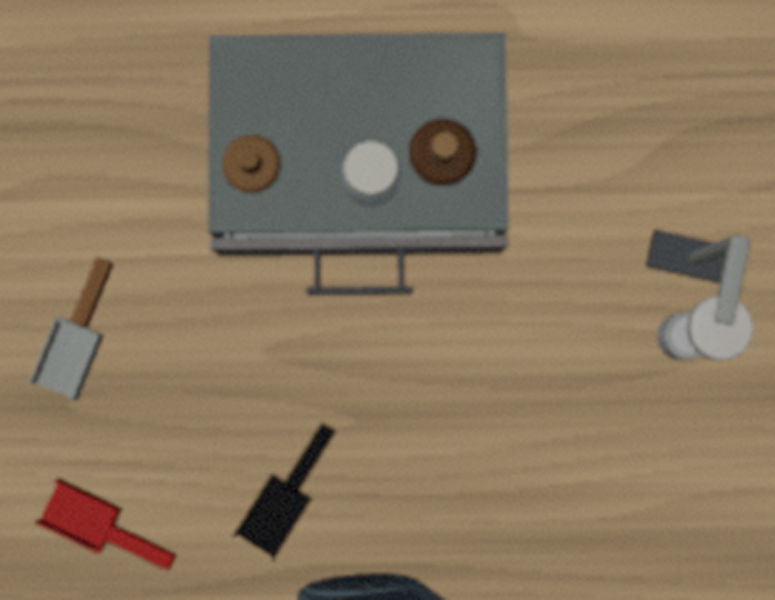

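```bash
cat > m.py <<'E'
from h import *
np.set_printoptions(precision=4,suppress=True)
T=camera('top');S=camera('scene')
t=lambda u,v:(u/2.5+130-.3,v/2.5+80-.3)
s=lambda u,v:(u/2.3+130-.28,v/2.3+110-.28)
print('cab top'); 
for p in [(210,34),(505,34),(507,230),(212,232)]: print(atz(T,t(*p),.112))
print('cab scene')
for p in [(50,363),(309,512),(440,365),(195,240)]: print(atz(S,s(*p),.112))
print('bar')
for p in [(308,291),(412,291)]: print(atz(T,t(*p),.082))
for p in [(294,264),(381,303)]: print(atz(S,s(*p),.082))
print('panel top',[atz(T,t(*p),.104) for p in [(213,249),(506,249),(213,237),(506,237)]])
print('scoop handle end, junction,mouth corners')
for p,z in [((104,260),.037),((79,324),.033),((35,383),.01),((76,398),.01),((59,318),.033),((101,333),.033)]: print(atz(T,t(*p),z))
for p,z in [((552,458),.026),((604,424),.03),((683,405),.033),((649,376),.033),((627,448),.01)]: print(atz(S,s(*p),z))
print('lamp head',atz(T,t(720,328),.214),atz(S,s(111,63),.214))
print('column',atz(T,t(740,240),.22),'tin',atz(S,s(126,153),.05),atz(S,s(127,188),.0), 'tin left edge T',atz(T,t(659,334),.04),atz(T,t(684,359),.04))
E
python3 m.py
```

```text
cab top
[0.917  0.1907 0.112 ]
[ 0.9125 -0.1665  0.112 ]
[ 0.6737 -0.1641  0.112 ]
[0.6756 0.1887 0.112 ]
cab scene
[ 0.9105 -0.1564  0.112 ]
[0.9008 0.1883 0.112 ]
[0.6667 0.199  0.112 ]
[ 0.6672 -0.1497  0.112 ]
bar
[0.6055 0.076  0.082 ]
[ 0.604  -0.0503  0.082 ]
[ 0.6076 -0.0433  0.082 ]
[0.6015 0.0809 0.082 ]
panel top [array([0.656 , 0.1886, 0.104 ]), array([ 0.6517, -0.1633,  0.104 ]), array([0.6705, 0.1886, 0.104 ]), array([ 0.6662, -0.1636,  0.104 ])]
scoop handle end, junction,mouth corners
[0.6509 0.3347 0.037 ]
[0.5709 0.3673 0.033 ]
[0.4973 0.4295 0.01  ]
[0.4778 0.3767 0.01  ]
[0.5788 0.3928 0.033 ]
[0.5593 0.3394 0.033 ]
[0.6469 0.3404 0.026 ]
[0.5737 0.3699 0.03  ]
[0.4986 0.4363 0.033 ]
[0.4806 0.3856 0.033 ]
[0.5744 0.4032 0.01  ]
lamp head [ 0.5495 -0.3906  0.214 ] [ 0.5475 -0.3834  0.214 ]
column [ 0.6475 -0.4144  0.22  ] tin [ 0.5386 -0.3915  0.05  ] [ 0.5554 -0.3825  0.    ] tin left edge T [ 0.5493 -0.36    0.04  ] [ 0.5176 -0.3909  0.04  ]
```

```bash
cat > fit.py <<'E'
from h import *
from scipy.optimize import least_squares
np.set_printoptions(precision=4,suppress=True)
T=camera('top');S=camera('scene')
t=lambda u,v:(u/2.5+130-.3,v/2.5+80-.3)
s=lambda u,v:(u/2.3+130-.28,v/2.3+110-.28)
def tf(p,P):
    c,q=np.cos(p[2]),np.sin(p[2]); P=np.array(P,float)
    return np.c_[p[0]+c*P[:,0]-q*P[:,1],p[1]+q*P[:,0]+c*P[:,1],P[:,2]]
def fit(x0,pt,ps):
    def f(p):
        r=[]
        for c,l in((T,pt),(S,ps)):
            if l: r.append((proj(c,tf(p,[a for a,_ in l]))-np.array([b for _,b in l])).ravel())
        return np.concatenate(r)
    o=least_squares(f,x0,loss='soft_l1'); print(o.x); print(f(o.x).reshape(-1,2).round(1).tolist()); return o.x
c=[(.24,.18,.112),(.24,-.18,.112),(0,-.18,.112),(0,.18,.112)]
cab=fit([.674,.014,0],list(zip(c,[t(210,34),t(505,34),t(507,230),t(212,232)])),list(zip(c[:2],[s(309,512),s(50,363)])) and [((.24,.18,.112),s(309,512)),((.24,-.18,.112),s(50,363)),((0,.18,.112),s(438,366))])
sc=fit([.57,.368,np.arctan2(.067,-.16)],[((-.09,0,.03),t(104,260)),((0,-.03,.033),t(59,318)),((0,.03,.033),t(101,333)),((.09,-.03,.003),t(35,383)),((.09,.03,.003),t(76,398))],
 [((-.09,0,.026),s(552,458)),((0,0,.033),s(607,424)),((.09,-.03,.033),s(683,405)),((.09,.03,.033),s(649,376))])
print('grip',tf(sc,[(-.028,0,.026)]))
lp=fit([.55,-.388,0],[((0,0,.214),t(720,328)),((.1,0,.22),t(741,237)),((0.125,.06,.014),t(655,231))],[((0,0,.214),s(111,63)),((.1,0,.22),s(44,96)),((.075,-.06,.014),s(103,221)),((.125,.06,.014),s(34,201))][:2]+[((.075,.06,.014),s(103,223)),((.125,.06,.014),s(79,239)),((.125,-.06,.014),s(34,200))])
# overlay
def draw(img,cam,P,col):
    uv=proj(cam,P)
    for a in uv: cv2.circle(img,tuple(int(round(x*4*1)) for x in a),2,col,-1)
for n,cam in (('t',T),('s',S)):
    im=cv2.resize(cam['img'][:,:,::-1],None,fx=4,fy=4,interpolation=cv2.INTER_CUBIC)
    draw(im,cam,tf(cab,c+[(0,-.18,0),(0,.18,0),(.24,.18,0)]),(0,0,255))
    b=[(-.064,y,.082) for y in(-.06,0,.06)]
    draw(im,cam,tf(cab,b),(0,255,255))
    draw(im,cam,tf(sc,[(0,.03,0),(0,-.03,0),(.09,.03,0),(.09,-.03,0),(0,.03,.033),(0,-.03,.033),(.09,.03,.033),(.09,-.03,.033),(-.09,0,.026),(-.028,0,.037)]),(0,255,0))
    a=np.linspace(0,6.28,24)
    draw(im,cam,tf(lp,[(.036*np.cos(x),.036*np.sin(x),.19) for x in a]),(255,0,0))
    for z in(0,.05): draw(im,cam,np.array([(TIN[0]+.03*np.cos(x),TIN[1]+.03*np.sin(x),z) for x in a]) if 'TIN' in globals() else tf(lp,[(.03*np.cos(x),.03*np.sin(x),z) for x in a]),(255,0,255))
    if n=='t':
        cv2.imwrite('pics/ot1.png',im[80*4:210*4,205*4:345*4]);cv2.imwrite('pics/ot2.png',im[170*4:250*4,370*4:440*4]);cv2.imwrite('pics/ot3.png',im[170*4:250*4,130*4:200*4])
        A=np.vstack([im[170*4:250*4,370*4:440*4],im[170*4:250*4,130*4:200*4]])
    else:
        B=np.vstack([im[125*4:220*4,140*4:210*4],im[265*4:325*4,355*4:425*4]])
        cv2.imwrite('pics/os1.png',im[205*4:365*4,145*4:330*4])
h=max(A.shape[0],B.shape[0]);pad=lambda x:np.pad(x,((0,h-x.shape[0]),(0,0),(0,0)))
cv2.imwrite('pics/o2.png',np.hstack([pad(A),pad(B)]))
E
python3 fit.py
```

```text
[0.6721 0.0146 0.0015]
[[-1.4, 1.7], [-0.5, 0.1], [0.4, 0.4], [-2.0, 1.3], [-0.4, 4.9], [-2.9, -1.0], [-1.6, 0.1]]
[0.5695 0.3717 2.7345]
[[0.0, -0.2], [-2.0, -0.8], [-1.5, 0.5], [-1.1, -0.4], [-0.4, 0.9], [-2.4, 0.6], [0.2, -1.4], [-0.5, -0.2], [-1.1, -2.2]]
grip [[0.5952 0.3606 0.026 ]]
[ 0.5494 -0.3885 -0.2103]
[[-0.7, 0.1], [-2.2, 1.3], [-2.5, -0.7], [-1.7, -0.2], [-0.9, -2.7], [1.6, -0.5], [-1.1, -0.0], [-2.0, -1.6]]
```

View pics/o2.png

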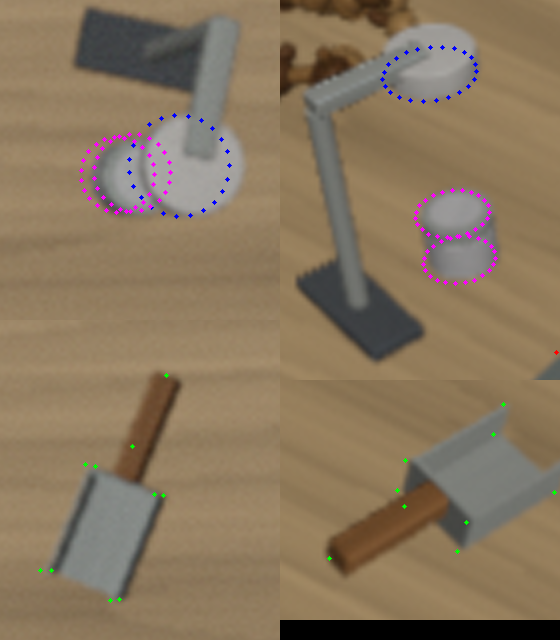

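View pics/ot1.png

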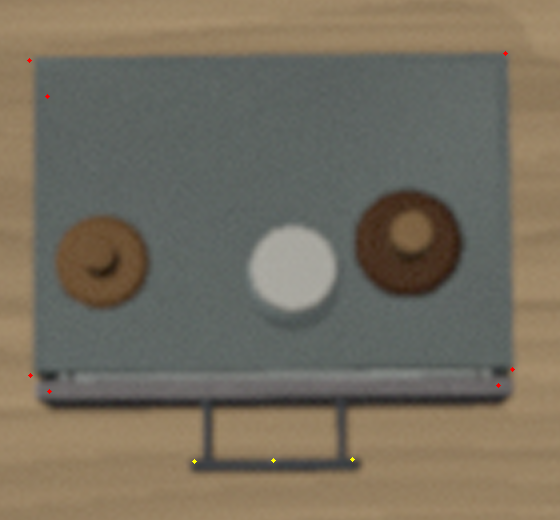

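View pics/os1.png

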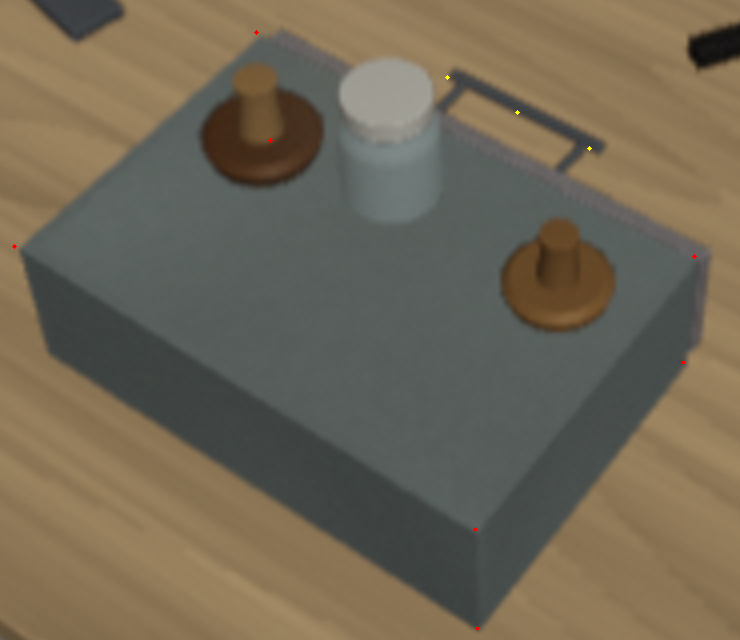

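Run:
```python
from h import *
o=get_obs();p=o['eef_pos'];Rm=R.from_quat(o['eef_rot'],scalar_first=True).as_matrix()
print(Rm)
ims=[]
for n in('top','scene'):
    c=camera(n); print(n,c['intrinsics'],c['distortion'])
    P=np.array([p+Rm@np.array([0,y,z]) for y in(-.0425,-.057,0,.0425,.057) for z in (0,-.013)])
    uv=proj(c,P);im=cv2.resize(c['img'][:,:,::-1],None,fx=4,fy=4,interpolation=cv2.INTER_CUBIC)
    for a in uv: cv2.circle(im,tuple(int(round(x*4+1.5)) for x in a),2,(0,255,0),-1)
    u,v=uv.mean(0).astype(int);print(u,v)
    ims.append(np.pad(im[max(0,v-60)*4:(v+60)*4,max(0,u-48)*4:(u+48)*4],((0,480),(0,400),(0,0)))[:480,:390])
cv2.imwrite('pics/g.png',np.hstack(ims))
```

```text
[[ 9.66704195e-01  2.55896461e-01  7.71668314e-06]
 [ 2.55896461e-01 -9.66704195e-01 -5.60144920e-06]
 [ 6.02635894e-06  7.38961634e-06 -1.00000000e+00]]
top [[513.6323855    0.         281.04771117]
 [  0.         513.6323855  203.92706156]
 [  0.           0.           1.        ]] [-0.09681791  0.          0.          0.          0.        ]
481 355
scene [[480.12209034   0.         276.48638446]
 [  0.         480.12209034 208.99491107]
 [  0.           0.           1.        ]] [-0.09502631  0.          0.          0.          0.        ]
217 65
```

View pics/g.png

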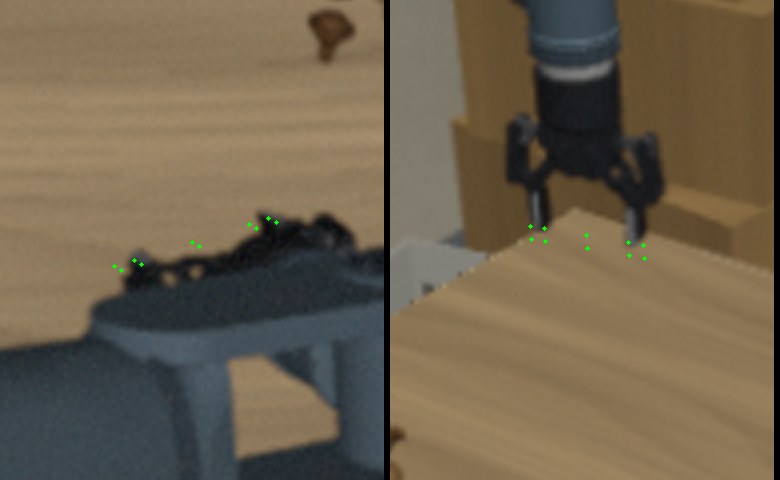

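```bash
cat > plan.py <<'E'
from h import *
import sys
from scipy.spatial.transform import Slerp
def rot(yaw,lean=0,leandir=0):
    """tool x yaw (deg), pointing down; then lean rotates about world axis horizontal: tool z tilts toward azimuth leandir by lean deg"""
    b=R.from_matrix(np.array([[np.cos(np.radians(yaw)),np.sin(np.radians(yaw)),0],[np.sin(np.radians(yaw)),-np.cos(np.radians(yaw)),0],[0,0,-1]]).T.T)
    a=np.radians(leandir+90)  # axis
    return R.from_rotvec(-np.radians(lean)*np.array([np.cos(a),np.sin(a),0]))*b
def st():
    o=get_obs();p=o['eef_pos'];r=R.from_quat(o['eef_rot'],scalar_first=True);m=r.as_matrix()
    print('t %.2f'%o['time_s'],'p',p.round(4),'x',m[:,0].round(3),'y',m[:,1].round(3),'z',m[:,2].round(3),'F',o['wrist_force'].round(1),'op %.3f'%o['opening'],'q',o['q'].round(2)); return p,r
def plan(tp,tr,grip,step=.04,adeg=6.5,n=None):
    p,r=st(); tp=np.array(tp,float)
    d=tp-p; rv=(r.inv()*tr).as_rotvec(); 
    N=n or max(1,int(np.ceil(max(np.linalg.norm(d)/step,np.degrees(np.linalg.norm(rv))/adeg))))
    out=[]
    for i in range(N):
        ri=r*R.from_rotvec(rv*i/N)
        s=ri.inv().apply(d/N)/.2; w=rv/N/np.radians(60)
        out.append(' '.join('%.3f'%v for v in [*s,*w])+' %g'%grip)
    print(N); 
    for i in range(0,N,10): print('; '.join(out[i:i+10]))
E
python3 - <<'E'
from plan import *
print(rot(14.8).as_matrix(),rot(0,30,0).as_matrix()[:,2])
plan([.604,.0146,.2],rot(90),.5)
E
```

```text
[[ 0.96682339  0.25544576  0.        ]
 [ 0.25544576 -0.96682339  0.        ]
 [ 0.          0.         -1.        ]] [ 5.00000000e-01 -3.06161700e-17 -8.66025404e-01]
t 1.30 p [ 0.1472 -0.5559  0.2313] x [0.967 0.256 0.   ] y [ 0.256 -0.967 -0.   ] z [ 0.  0. -1.] F [ 0.4 -0.  -0.4] op 1.001 q [-1.52  0.18  1.61  0.    1.35 -0.21]
19
0.155 -0.114 0.008 0.000 -0.000 -0.066 0.5; 0.162 -0.103 0.008 0.000 -0.000 -0.066 0.5; 0.169 -0.092 0.008 0.000 -0.000 -0.066 0.5; 0.175 -0.080 0.008 0.000 -0.000 -0.066 0.5; 0.180 -0.068 0.008 0.000 -0.000 -0.066 0.5; 0.184 -0.055 0.008 0.000 -0.000 -0.066 0.5; 0.188 -0.042 0.008 0.000 -0.000 -0.066 0.5; 0.190 -0.029 0.008 0.000 -0.000 -0.066 0.5; 0.192 -0.016 0.008 0.000 -0.000 -0.066 0.5; 0.192 -0.003 0.008 0.000 -0.000 -0.066 0.5
0.192 0.010 0.008 0.000 -0.000 -0.066 0.5; 0.191 0.024 0.008 0.000 -0.000 -0.066 0.5; 0.189 0.037 0.008 0.000 -0.000 -0.066 0.5; 0.186 0.050 0.008 0.000 -0.000 -0.066 0.5; 0.182 0.062 0.008 0.000 -0.000 -0.066 0.5; 0.177 0.075 0.008 0.000 -0.000 -0.066 0.5; 0.172 0.087 0.008 0.000 -0.000 -0.066 0.5; 0.165 0.098 0.008 0.000 -0.000 -0.066 0.5; 0.158 0.110 0.008 0.000 -0.000 -0.066 0.5
```

arm_command --motion "0.155 -0.114 0 0 0 -0.066 0.5; 0.162 -0.103 0 0 0 -0.066 0.5; 0.17 -0.09 0 0 0 -0.066 0.5; 0.175 -0.08 0 0 0 -0.066 0.5; 0.18 -0.07 0 0 0 -0.066 0.5; 0.184 -0.055 0 0 0 -0.066 0.5; 0.188 -0.042 0 0 0 -0.066 0.5; 0.19 -0.03 0 0 0 -0.066 0.5; 0.192 -0.016 0 0 0 -0.066 0.5; 0.192 -0.003 0 0 0 -0.066 0.5"

```text
time_s: 2.13
eef_pos: [0.389, -0.2477, 0.2308]
eef_rot: [0.003, 0.885, 0.465, -0.001]
wrist_force: [1.8, -0.5, 0.0]
opening: 0.499
```

```bash
python3 -c "
from plan import *
plan([.604,.0146,.17],rot(90),.5)"
```

```text
t 2.13 p [ 0.389  -0.2477  0.2308] x [ 0.568  0.823 -0.004] y [ 0.823 -0.568  0.004] z [ 0.001 -0.006 -1.   ] F [ 1.8 -0.5  0. ] op 0.499 q [-0.82 -0.08  1.89 -0.    1.34 -0.22]
9
0.188 0.015 0.033 0.000 0.001 -0.064 0.5; 0.186 0.028 0.033 0.000 0.001 -0.064 0.5; 0.184 0.040 0.033 0.000 0.001 -0.064 0.5; 0.181 0.053 0.033 0.000 0.001 -0.064 0.5; 0.177 0.065 0.033 0.000 0.001 -0.064 0.5; 0.172 0.076 0.034 0.000 0.001 -0.064 0.5; 0.167 0.088 0.034 0.000 0.001 -0.064 0.5; 0.160 0.099 0.034 0.000 0.001 -0.064 0.5; 0.153 0.109 0.034 0.000 0.001 -0.064 0.5
```

arm_command --motion "0.188 0.015 0.033 0 0 -0.064 0.5; 0.186 0.028 0.033 0 0 -0.064 0.5; 0.184 0.04 0.033 0 0 -0.064 0.5; 0.18 0.053 0.033 0 0 -0.064 0.5; 0.177 0.065 0.033 0 0 -0.064 0.5; 0.172 0.076 0.034 0 0 -0.064 0.5; 0.167 0.088 0.034 0 0 -0.064 0.5; 0.16 0.099 0.034 0 0 -0.064 0.5; 0.153 0.109 0.034 0 0 -0.064 0.5; 0 0 0 0 0 0 0.5"

```text
time_s: 2.97
eef_pos: [0.6127, 0.0379, 0.1695]
eef_rot: [0.007, 0.693, 0.721, 0.0]
wrist_force: [-0.3, 0.1, -0.1]
opening: 0.495
```

```bash
cat > look.py <<'E'
import sys
from plan import *
# look.py tag x y z size : crops of both cams around world point, marks TCP
tag=sys.argv[1];P=np.array([float(v) for v in sys.argv[2:5]]);h=int(sys.argv[5])
p,r=st();ims=[]
k=380//(2*h)
for n in('top','scene'):
    c=camera(n);u,v=np.round(proj(c,P)[0]).astype(int)
    im=np.pad(c['img'][:,:,::-1],((200,200),(200,200),(0,0)))[v+200-h:v+200+h,u+200-h:u+200+h]
    im=cv2.resize(np.ascontiguousarray(im),None,fx=k,fy=k,interpolation=cv2.INTER_CUBIC)
    for a in proj(c,np.array([p,p-.019*r.as_matrix()[:,2]])): cv2.circle(im,tuple(int(q) for q in ((a-[u-h,v-h])*k+k/2-.5)),2,(0,255,0),-1)
    ims.append(im)
cv2.imwrite('pics/%s.png'%tag,np.hstack(ims))
E
python3 look.py a1 .62 .014 .1 40; python3 -c "
from plan import *
plan([.604,.0146,.065],rot(90),.5)"
```

```text
t 2.97 p [0.6127 0.0379 0.1695] x [-0.04   0.999 -0.01 ] y [0.999 0.04  0.01 ] z [ 0.011 -0.01  -1.   ] F [-0.3  0.1 -0.1] op 0.495 q [-0.13  0.32  1.57 -0.01  1.24 -0.16]
t 3.07 p [0.6109 0.0341 0.1704] x [-0.035  0.999 -0.012] y [0.999 0.035 0.009] z [ 0.01  -0.012 -1.   ] F [ 0.3 -1.1 -0.3] op 0.502 q [-0.13  0.31  1.57 -0.01  1.24 -0.16]
3
-0.030 -0.014 0.176 0.003 0.004 0.011 0.5; -0.031 -0.013 0.176 0.003 0.004 0.011 0.5; -0.032 -0.012 0.176 0.003 0.004 0.011 0.5
```

View pics/a1.png

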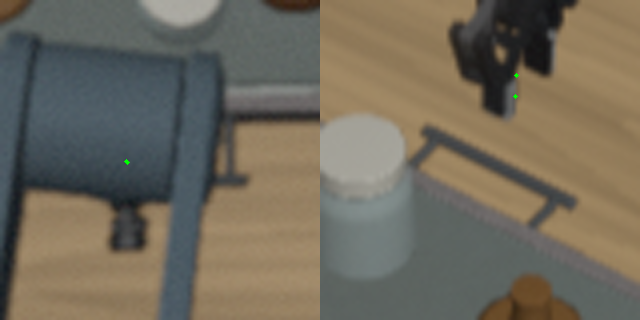

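arm_command --motion "-0.04 -0.017 0.13 0.003 0.004 0.011 0.5; -0.03 -0.012 0.13 0.003 0.004 0.011 0.5; -0.02 -0.01 0.13 0.003 0.004 0.011 0.5; 0 0 0.07 0 0 0 0.5; 0 0 0 0 0 0 0.5"

```text
time_s: 3.48
eef_pos: [0.6047, 0.0095, 0.0802]
eef_rot: [0.003, 0.71, 0.704, 0.002]
wrist_force: [-1.4, -0.9, -0.4]
opening: 0.501
```

```bash
python3 look.py a2 .62 .014 .1 40; python3 -c "
from plan import *
plan([.604,.0146,.065],rot(90),.5)"
```

```text
t 3.48 p [0.6047 0.0095 0.0802] x [ 0.008  1.    -0.002] y [ 1.    -0.008  0.007] z [ 0.007 -0.002 -1.   ] F [-1.4 -0.9 -0.4] op 0.501 q [-0.18  0.41  1.64 -0.    1.08 -0.17]
t 3.58 p [0.6065 0.0096 0.083 ] x [ 0.007  1.    -0.003] y [ 1.    -0.007  0.011] z [ 0.011 -0.003 -1.   ] F [ 0.8 -0.2  0.8] op 0.501 q [-0.18  0.41  1.64 -0.    1.08 -0.17]
1
0.025 -0.013 0.090 0.010 0.003 -0.007 0.5
```

View pics/a2.png

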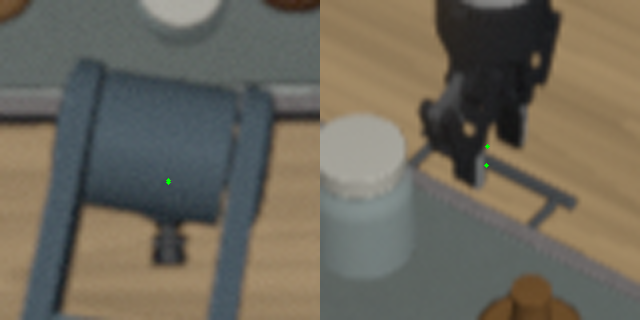

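arm_command --motion "0.015 -0.008 0.05 0.01 0 0 0.5; 0 0 0.045 0 0 0 0.5; 0 0 0 0 0 0 0.2; 0 0 0 0 0 0 0; 0 0 0 0 0 0 0; 0 0 0 0 0 0 0; 0 0 0 0 0 0 0"

```text
time_s: 4.17
eef_pos: [0.608, 0.0112, 0.0681]
eef_rot: [0.005, 0.71, 0.704, 0.001]
wrist_force: [-0.1, -0.4, -2.5]
opening: 0.103
```

```bash
python3 look.py a3 .62 .014 .1 40; python3 -c "
from plan import *
st()"
```

```text
t 4.17 p [0.608  0.0112 0.0681] x [ 0.008  1.    -0.005] y [ 1.    -0.008  0.008] z [ 0.008 -0.005 -1.   ] F [-0.1 -0.4 -2.5] op 0.103 q [-0.17  0.44  1.64 -0.    1.06 -0.16]
t 4.27 p [0.608  0.0112 0.0681] x [ 0.008  1.    -0.005] y [ 1.    -0.008  0.008] z [ 0.008 -0.005 -1.   ] F [ 0.5 -0.8 -2.6] op 0.103 q [-0.17  0.44  1.64 -0.    1.06 -0.16]
```

View pics/a3.png

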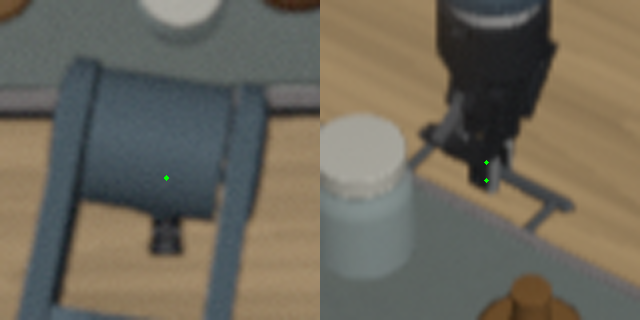

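arm_command --motion "0 -0.06 0 0 0 0 0; 0 -0.12 0 0 0 0 0; 0 -0.12 0 0 0 0 0; 0 -0.12 0 0 0 0 0; 0 -0.12 0 0 0 0 0; 0 -0.1 0 0 0 0 0; 0 -0.08 0 0 0 0 0; 0 -0.05 0 0 0 0 0; 0 -0.02 0 0 0 0 0; 0 0 0 0 0 0 0"

```text
time_s: 5.1
eef_pos: [0.4533, 0.0117, 0.0681]
eef_rot: [0.014, 0.71, 0.704, 0.008]
wrist_force: [0.8, -1.5, -7.6]
opening: 0.102
```

```bash
python3 look.py a4 .5 .014 .1 40
```

```text
t 5.10 p [0.4533 0.0117 0.0681] x [ 0.008  1.    -0.008] y [ 0.999 -0.008  0.032] z [ 0.031 -0.008 -0.999] F [ 0.8 -1.5 -7.6] op 0.102 q [-0.24  0.12  2.05 -0.    0.94 -0.23]
```

View pics/a4.png

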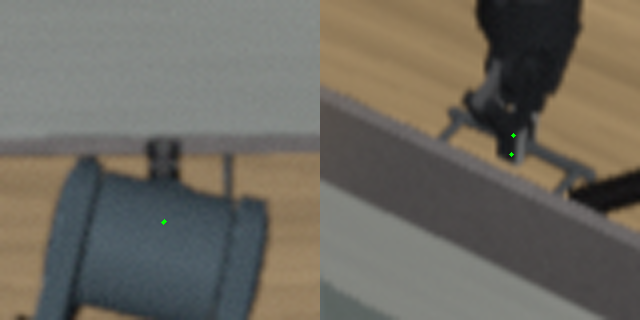

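arm_command --motion "0 0 0 0 0 0 0.45; 0 0 0 0 0 0 0.45; 0 0 0 0 0 0 0.45; 0 0 -0.08 0 0 0 0.45; 0 0 -0.15 0 0 0 0.45; 0 0 -0.15 0 0 0 0.45; 0 0 -0.15 0 0 0 0.45; 0 0 -0.1 0 0 0 0.45; 0 0 0 0 0 0 0.6"

```text
time_s: 5.95
eef_pos: [0.4545, 0.0133, 0.201]
eef_rot: [0.014, 0.71, 0.704, 0.01]
wrist_force: [0.9, -1.2, 0.0]
opening: 0.571
```

```bash
python3 -c "
from plan import *
plan([.5952,.3606,.17],rot(156.7),.6)"
```

```text
t 5.95 p [0.4545 0.0133 0.201 ] x [ 0.008  1.    -0.005] y [ 0.999 -0.008  0.034] z [ 0.033 -0.006 -0.999] F [ 0.9 -1.2  0. ] op 0.571 q [-0.23 -0.09  1.95  0.    1.24 -0.23]
11
0.158 0.062 0.015 0.002 0.002 -0.102 0.6; 0.151 0.079 0.016 0.002 0.002 -0.102 0.6; 0.142 0.094 0.016 0.002 0.002 -0.102 0.6; 0.131 0.109 0.016 0.002 0.002 -0.102 0.6; 0.118 0.122 0.016 0.002 0.002 -0.102 0.6; 0.105 0.134 0.016 0.002 0.002 -0.102 0.6; 0.090 0.145 0.015 0.002 0.002 -0.102 0.6; 0.074 0.153 0.015 0.002 0.002 -0.102 0.6; 0.057 0.160 0.015 0.002 0.002 -0.102 0.6; 0.040 0.166 0.015 0.002 0.002 -0.102 0.6
0.022 0.169 0.014 0.002 0.002 -0.102 0.6
```

arm_command --motion "0.158 0.062 0.015 0.002 0.002 -0.1 0.6; 0.15 0.08 0.016 0.002 0.002 -0.1 0.6; 0.14 0.094 0.016 0.002 0.002 -0.1 0.6; 0.13 0.11 0.016 0.002 0.002 -0.1 0.6; 0.118 0.122 0.016 0.002 0.002 -0.1 0.6; 0.105 0.134 0.016 0.002 0.002 -0.1 0.6; 0.09 0.145 0.015 0.002 0.002 -0.1 0.6; 0.074 0.153 0.015 0.002 0.002 -0.1 0.6; 0.04 0.11 0.015 0 0 -0.08 0.6; 0 0 0 0 0 0 0.6"

```text
time_s: 6.78
eef_pos: [0.5752, 0.3005, 0.1732]
eef_rot: [0.01, 0.304, 0.953, 0.005]
wrist_force: [-0.4, -1.1, -0.5]
opening: 0.596
```

```bash
python3 look.py a5 .58 .36 .03 40
python3 - <<'E'
from h import *
c=camera('scene');cv2.imwrite('pics/s5.png',cv2.resize(c['img'][110:370,130:470,::-1],None,fx=2.3,fy=2.3,interpolation=cv2.INTER_CUBIC))
E
python3 -c "
from plan import *
plan([.5952,.3606,.07],rot(156.7),.6)"
```

```text
t 6.78 p [0.5752 0.3005 0.1732] x [-0.815  0.58  -0.016] y [0.579 0.815 0.015] z [ 0.022  0.003 -1.   ] F [-0.4 -1.1 -0.5] op 0.596 q [ 0.3   0.38  1.48 -0.    1.26 -0.65]
t 6.93 p [0.5742 0.2962 0.1739] x [-0.81   0.586 -0.016] y [0.586 0.81  0.013] z [ 0.021  0.001 -1.   ] F [-0.3 -1.3 -0.7] op 0.602 q [ 0.3   0.37  1.49 -0.01  1.26 -0.65]
4
0.028 0.079 0.130 0.003 0.004 -0.052 0.6; 0.023 0.081 0.130 0.003 0.004 -0.052 0.6; 0.018 0.082 0.130 0.003 0.004 -0.052 0.6; 0.013 0.083 0.130 0.003 0.004 -0.052 0.6
```

View pics/a5.png

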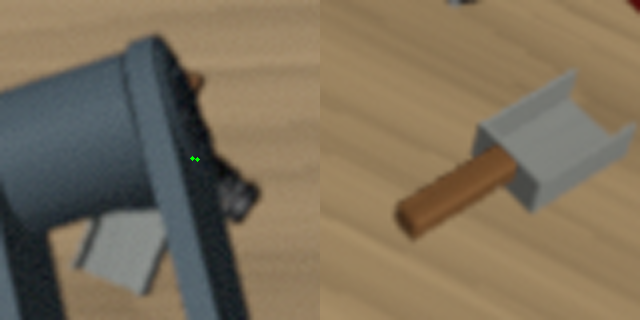

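View pics/s5.png

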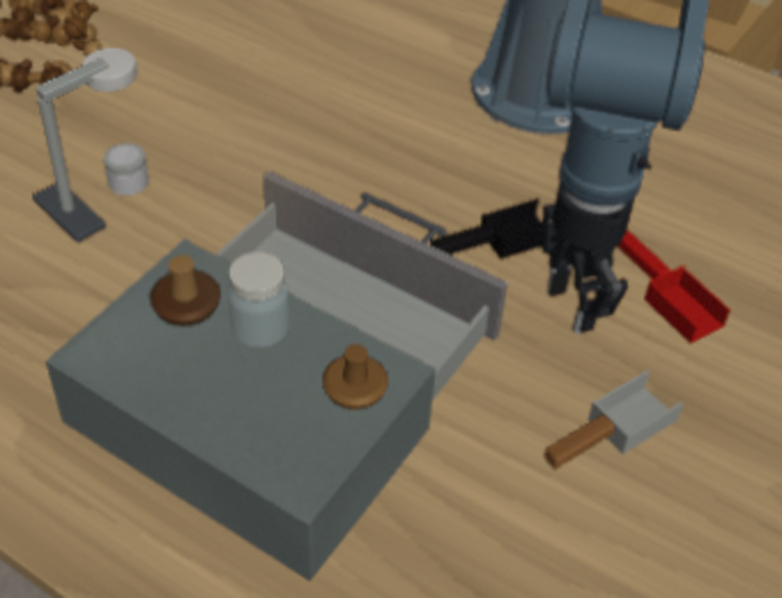

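arm_command --motion "0.028 0.079 0.1 0.003 0.004 -0.052 0.6; 0.023 0.081 0.1 0.003 0.004 -0.052 0.6; 0.018 0.082 0.1 0.003 0.004 -0.052 0.6; 0.013 0.083 0.08 0.003 0.004 -0.052 0.6; 0 0 0 0 0 0 0.6; 0 0 0 0 0 0 0.6"

```text
time_s: 7.43
eef_pos: [0.5981, 0.3536, 0.0982]
eef_rot: [0.002, 0.207, 0.978, -0.001]
wrist_force: [0.1, -0.6, 0.4]
opening: 0.602
```

```bash
python3 look.py a6 .58 .36 .03 40; 
python3 -c "
from plan import *
plan([.5952,.3606,.009],rot(156.7),.6)"
```

```text
t 7.43 p [0.5981 0.3536 0.0982] x [-0.914  0.405 -0.004] y [ 0.405  0.914 -0.002] z [ 0.003 -0.003 -1.   ] F [ 0.1 -0.6  0.4] op 0.602 q [ 0.37  0.57  1.37 -0.    1.2  -0.79]
t 7.53 p [0.598  0.3534 0.0989] x [-0.914  0.405 -0.004] y [ 0.405  0.914 -0.001] z [ 0.004 -0.003 -1.   ] F [-0.2  0.2 -0. ] op 0.600 q [ 0.37  0.57  1.37 -0.    1.2  -0.79]
3
0.010 0.009 0.150 -0.000 0.001 -0.003 0.6; 0.010 0.009 0.150 -0.000 0.001 -0.003 0.6; 0.009 0.009 0.150 -0.000 0.001 -0.003 0.6
```

View pics/a6.png

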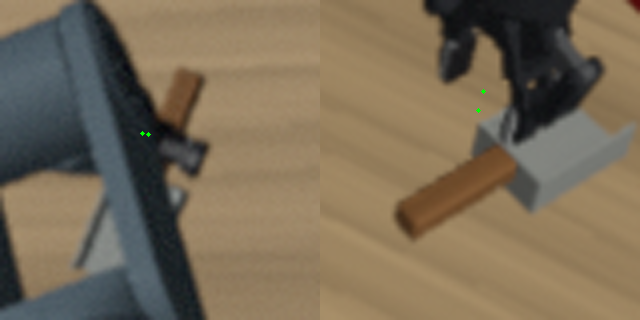

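arm_command --motion "0.01 0.009 0.13 0 0 0 0.6; 0.01 0.009 0.13 0 0 0 0.6; 0.009 0.009 0.1 0 0 0 0.6; 0 0 0.04 0 0 0 0.6; 0 0 0 0 0 0 0.6"

```text
time_s: 7.95
eef_pos: [0.6015, 0.357, 0.0273]
eef_rot: [0.009, 0.212, 0.977, 0.003]
wrist_force: [0.1, -0.6, -0.4]
opening: 0.602
```

```bash
python3 look.py a7 .58 .36 .03 40; 
python3 -c "
from plan import *
plan([.5952,.3606,.009],rot(156.7),.6)"
```

```text
t 7.95 p [0.6015 0.357  0.0273] x [-0.91   0.415 -0.016] y [0.415 0.91  0.009] z [ 0.018  0.001 -1.   ] F [ 0.1 -0.6 -0.4] op 0.602 q [ 0.37  0.66  1.39 -0.01  1.07 -0.77]
t 8.05 p [0.6026 0.3576 0.0292] x [-0.91   0.415 -0.018] y [0.415 0.91  0.011] z [ 0.02   0.002 -1.   ] F [-0.3 -1.   1.1] op 0.597 q [ 0.37  0.66  1.39 -0.01  1.07 -0.77]
1
0.041 -0.003 0.100 0.010 0.017 -0.020 0.6
```

View pics/a7.png

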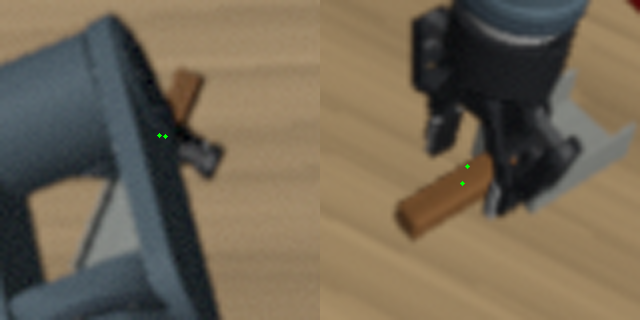

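arm_command --motion "0.03 0 0.06 0.01 0.017 -0.02 0.6; 0.01 0 0.05 0 0 0 0.6; 0 0 0 0 0 0 0.6"

```text
time_s: 8.3
eef_pos: [0.5984, 0.3617, 0.011]
eef_rot: [0.002, 0.202, 0.979, 0.002]
wrist_force: [-0.7, 0.5, -0.8]
opening: 0.604
```

```bash
python3 -c "
from plan import *
plan([.5952,.3606,.009],rot(156.7),.6)"
```

```text
t 8.30 p [0.5984 0.3617 0.011 ] x [-0.919  0.395 -0.004] y [0.395 0.919 0.005] z [ 0.005  0.003 -1.   ] F [-0.7  0.5 -0.8] op 0.604 q [ 0.37  0.69  1.39  0.    1.06 -0.79]
1
0.012 -0.011 0.010 0.004 0.004 0.001 0.6
```

Close and lift slightly.

arm_command --motion "0.012 0 0 0.004 0.004 0 0.3; 0 0 0 0 0 0 0; 0 0 0 0 0 0 0; 0 0 0 0 0 0 0; 0 0 0 0 0 0 0; 0 0 0 0 0 0 0; 0 0 -0.05 0 0 0 0; 0 0 -0.1 0 0 0 0; 0 0 -0.15 0 0 0 0; 0 0 -0.15 0 0 0 0"

```text
time_s: 9.13
eef_pos: [0.5898, 0.3604, 0.095]
eef_rot: [-0.008, 0.201, 0.979, -0.005]
wrist_force: [0.0, -0.2, -1.7]
opening: 0.248
```

```bash
python3 look.py a8 .58 .36 .07 40
```

```text
t 9.13 p [0.5898 0.3604 0.095 ] x [-0.919  0.395  0.013] y [ 0.394  0.919 -0.013] z [-0.017 -0.007 -1.   ] F [ 0.  -0.2 -1.7] op 0.248 q [ 0.38  0.58  1.37  0.    1.22 -0.79]
```

View pics/a8.png

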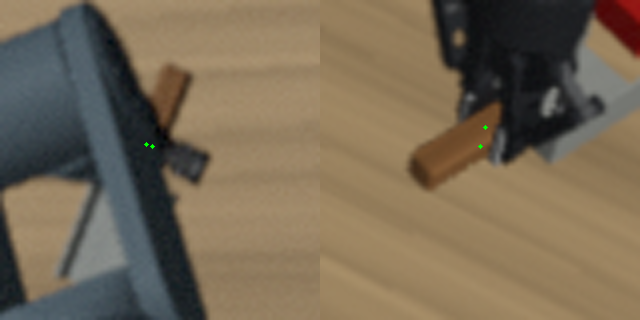

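```bash
python3 -c "
from plan import *
plan([.595,.0446,.17],rot(90),0,step=.03,adeg=6)"
```

```text
t 9.23 p [0.5944 0.3624 0.1017] x [-0.919  0.394  0.004] y [ 0.394  0.919 -0.004] z [-0.005 -0.002 -1.   ] F [ 0.5  1.1 -1.3] op 0.247 q [ 0.38  0.57  1.36  0.    1.22 -0.79]
12
-0.052 -0.122 -0.028 -0.000 -0.000 0.093 0; -0.064 -0.116 -0.028 -0.000 -0.000 0.093 0; -0.075 -0.109 -0.028 -0.000 -0.000 0.093 0; -0.085 -0.101 -0.028 -0.000 -0.000 0.093 0; -0.095 -0.093 -0.028 -0.000 -0.000 0.093 0; -0.103 -0.083 -0.028 -0.000 -0.000 0.093 0; -0.111 -0.073 -0.028 -0.000 -0.000 0.093 0; -0.117 -0.062 -0.028 -0.000 -0.000 0.093 0; -0.123 -0.050 -0.028 -0.000 -0.000 0.093 0; -0.127 -0.038 -0.028 -0.000 -0.000 0.093 0
-0.130 -0.025 -0.028 -0.000 -0.000 0.093 0; -0.132 -0.013 -0.028 -0.000 -0.000 0.093 0
```

arm_command --motion "-0.03 -0.08 -0.06 0 0 0.06 0; -0.064 -0.116 -0.06 0 0 0.093 0; -0.075 -0.11 -0.06 0 0 0.093 0; -0.085 -0.1 -0.06 0 0 0.093 0; -0.095 -0.093 -0.04 0 0 0.093 0; -0.103 -0.083 -0.03 0 0 0.093 0; -0.11 -0.073 -0.01 0 0 0.093 0; -0.117 -0.062 0 0 0 0.093 0; -0.123 -0.05 0 0 0 0.093 0; -0.1 -0.03 0 0 0 0.08 0"

```text
time_s: 10.07
eef_pos: [0.5947, 0.1076, 0.165]
eef_rot: [-0.002, 0.631, 0.776, -0.002]
wrist_force: [-0.5, 1.3, -1.9]
opening: 0.249
```

arm_command --motion "0 0 0 0 0 0 0; 0 0 0 0 0 0 0"

```text
time_s: 10.23
eef_pos: [0.5942, 0.1027, 0.1638]
eef_rot: [-0.002, 0.634, 0.773, -0.003]
wrist_force: [0.0, 0.3, -2.3]
opening: 0.249
```

```bash
python3 -c "
from plan import *
plan([.595,.0446,.14],rot(90),0,step=.03,adeg=6)"; python3 look.py a9 .58 .06 .07 40
```

```text
t 10.23 p [0.5942 0.1027 0.1638] x [-0.196  0.981 -0.001] y [ 0.981  0.196 -0.008] z [-0.008 -0.002 -1.   ] F [ 0.   0.3 -2.3] op 0.249 q [-0.02  0.31  1.59 -0.    1.25 -0.22]
3
-0.095 -0.017 0.040 -0.003 0.000 0.063 0; -0.096 -0.011 0.040 -0.003 0.000 0.063 0; -0.097 -0.005 0.040 -0.003 0.000 0.063 0
t 10.23 p [0.5942 0.1027 0.1638] x [-0.196  0.981 -0.001] y [ 0.981  0.196 -0.008] z [-0.008 -0.002 -1.   ] F [ 0.   0.3 -2.3] op 0.249 q [-0.02  0.31  1.59 -0.    1.25 -0.22]
```

View pics/a9.png

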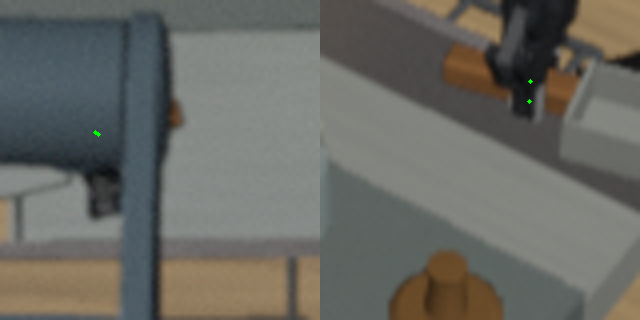

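arm_command --motion "-0.095 -0.017 0.04 0 0 0.063 0; -0.096 -0.011 0.04 0 0 0.063 0; -0.08 -0.005 0.04 0 0 0.06 0; 0 0 0 0 0 0 0; 0 0 0 0 0 0 0"

```text
time_s: 10.75
eef_pos: [0.5949, 0.0543, 0.1385]
eef_rot: [-0.003, 0.704, 0.711, -0.003]
wrist_force: [0.4, -0.1, -1.6]
opening: 0.25
```

```bash
python3 -c "
from plan import *
plan([.595,.0446,.05],rot(90),0,step=.02,adeg=6)"; python3 look.py a10 .58 .06 .07 40
```

```text
t 10.75 p [0.5949 0.0543 0.1385] x [-0.01  1.   -0.  ] y [ 1.     0.01  -0.008] z [-0.008 -0.    -1.   ] F [ 0.4 -0.1 -1.6] op 0.250 q [-0.11  0.33  1.62 -0.    1.2  -0.12]
5
-0.010 0.001 0.089 -0.001 0.000 0.002 0; -0.010 0.001 0.089 -0.001 0.000 0.002 0; -0.010 0.000 0.089 -0.001 0.000 0.002 0; -0.010 0.000 0.089 -0.001 0.000 0.002 0; -0.010 0.000 0.089 -0.001 0.000 0.002 0
t 10.75 p [0.5949 0.0543 0.1385] x [-0.01  1.   -0.  ] y [ 1.     0.01  -0.008] z [-0.008 -0.    -1.   ] F [ 0.4 -0.1 -1.6] op 0.250 q [-0.11  0.33  1.62 -0.    1.2  -0.12]
```

View pics/a10.png

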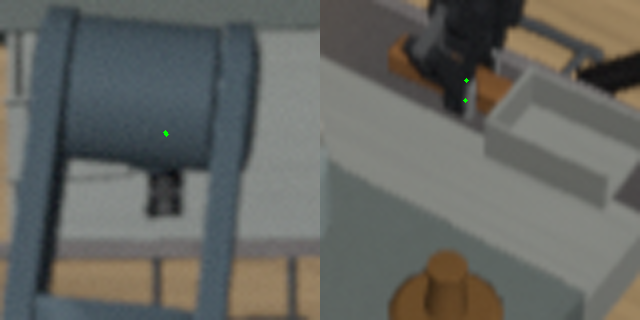

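arm_command --motion "-0.025 0 0.05 0 0 0 0; -0.02 0 0.08 0 0 0 0; -0.01 0 0.08 0 0 0 0; 0 0 0.08 0 0 0 0; 0 0 0.08 0 0 0 0; 0 0 0.05 0 0 0 0; 0 0 0 0 0 0 0; 0 0 0 0 0 0 0"

```text
time_s: 11.52
eef_pos: [0.5969, 0.0489, 0.0518]
eef_rot: [-0.0, 0.698, 0.717, -0.0]
wrist_force: [-0.7, 1.0, -0.8]
opening: 0.247
```

```bash
python3 -c "
from plan import *
plan([.595,.0446,.0285],rot(90),0,step=.01,adeg=6)"; python3 look.py a11 .58 .06 .07 40
```

```text
t 11.52 p [0.5969 0.0489 0.0518] x [-0.027  1.    -0.   ] y [ 1.     0.027 -0.001] z [-0.001 -0.    -1.   ] F [-0.7  1.  -0.8] op 0.247 q [-0.12  0.45  1.66 -0.    1.03 -0.14]
3
-0.007 -0.003 0.039 -0.000 0.000 0.009 0; -0.007 -0.003 0.039 -0.000 0.000 0.009 0; -0.007 -0.003 0.039 -0.000 0.000 0.009 0
t 11.52 p [0.5969 0.0489 0.0518] x [-0.027  1.    -0.   ] y [ 1.     0.027 -0.001] z [-0.001 -0.    -1.   ] F [-0.7  1.  -0.8] op 0.247 q [-0.12  0.45  1.66 -0.    1.03 -0.14]
```

View pics/a11.png

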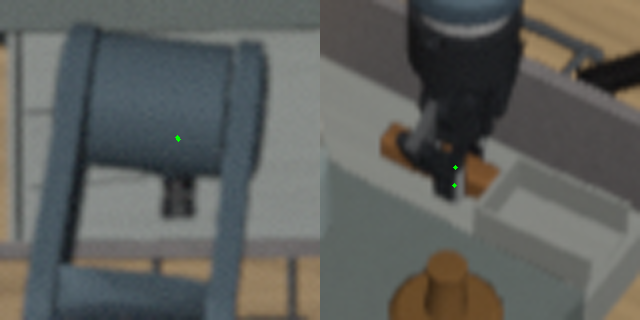

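arm_command --motion "-0.02 0 0.04 0 0 0.01 0; -0.01 0 0.035 0 0 0.01 0; 0 0 0.02 0 0 0 0; 0 0 0 0 0 0 0; 0 0 0 0 0 0 0"

```text
time_s: 12.03
eef_pos: [0.6002, 0.0417, 0.035]
eef_rot: [0.003, 0.706, 0.708, 0.002]
wrist_force: [-0.6, -0.1, -3.0]
opening: 0.246
```

```bash
python3 -c "
from plan import *
st()"
```

```text
t 12.03 p [0.6002 0.0417 0.035 ] x [-0.003  1.    -0.001] y [1.    0.003 0.006] z [ 0.006 -0.001 -1.   ] F [-0.6 -0.1 -3. ] op 0.246 q [-0.13  0.48  1.66 -0.    1.   -0.13]
```

arm_command --motion "0.005 0 0.02 0.005 0 0 0; 0 0 0.015 0 0 0 0; 0 0 0 0 0 0 0; 0 0 0 0 0 0 0"

```text
time_s: 12.37
eef_pos: [0.601, 0.0426, 0.0285]
eef_rot: [0.001, 0.706, 0.708, 0.0]
wrist_force: [-0.2, -0.6, 0.1]
opening: 0.254
```

```bash
python3 -c "
from plan import *
st()"
```

```text
t 12.37 p [0.601  0.0426 0.0285] x [-0.003  1.    -0.001] y [1.    0.003 0.002] z [ 0.002 -0.001 -1.   ] F [-0.2 -0.6  0.1] op 0.254 q [-0.13  0.49  1.66 -0.    0.99 -0.13]
```

arm_command --motion "0 0 0.005 0 0 0 0; 0 0 0 0 0 0 0.3; 0 0 0 0 0 0 0.4; 0 0 0 0 0 0 0.45; 0 0 0 0 0 0 0.45; 0 0 0 0 0 0 0.45; 0 0 -0.05 0 0 0 0.45; 0 0 -0.15 0 0 0 0.45; 0 0 -0.2 0 0 0 0.45; 0 0 -0.2 0 0 0 0.45"

```text
time_s: 13.2
eef_pos: [0.5945, 0.0436, 0.1433]
eef_rot: [-0.006, 0.706, 0.708, -0.005]
wrist_force: [0.4, 0.4, -0.0]
opening: 0.452
```

Run:
```python
from plan import *
st()
c=camera('scene');cv2.imwrite('pics/s12.png',cv2.resize(c['img'][110:370,130:470,::-1],None,fx=2.3,fy=2.3,interpolation=cv2.INTER_CUBIC))
```

```text
t 13.20 p [0.5945 0.0436 0.1433] x [-0.003  1.     0.001] y [ 1.     0.003 -0.016] z [-0.016  0.001 -1.   ] F [ 0.4  0.4 -0. ] op 0.452 q [-0.13  0.33  1.61 -0.    1.22 -0.13]
```

View pics/s12.png

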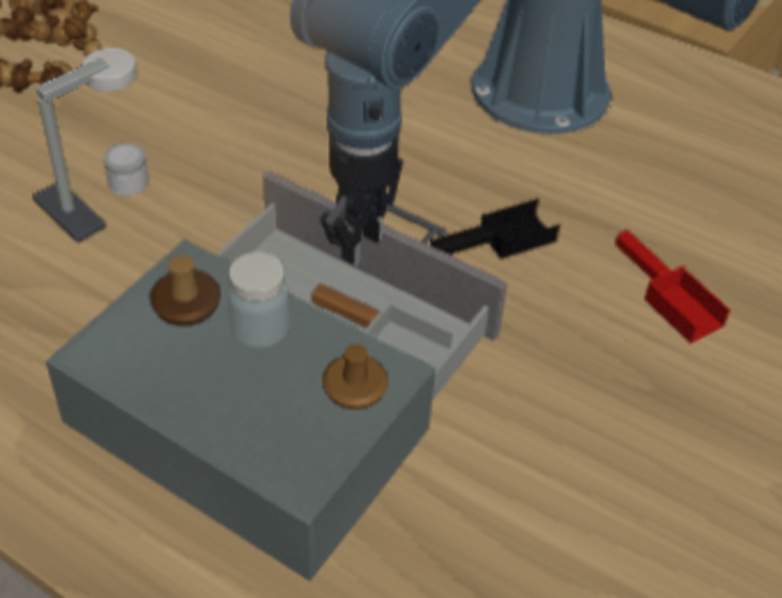

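```bash
cat > tin.py <<'E'
from plan import *
import sys
x,y=float(sys.argv[1]),float(sys.argv[2]);bu=float(sys.argv[3])
a=np.linspace(0,2*np.pi,40);ims=[]
for n in('top','scene'):
    c=camera(n);u,v=np.round(proj(c,[x,y,.03])[0]).astype(int);h=20;k=19
    im=cv2.resize(np.ascontiguousarray(c['img'][v-h:v+h,u-h:u+h,::-1]),None,fx=k,fy=k,interpolation=cv2.INTER_CUBIC)
    for z,col in((0,(0,0,255)),(.05,(0,255,0))):
        for q in proj(c,np.c_[x+.03*np.cos(a),y+.03*np.sin(a),0*a+z]): cv2.circle(im,tuple(int(w) for w in ((q+[bu,0]-[u-h,v-h])*k+k/2)),1,col,-1)
    ims.append(im)
cv2.imwrite('pics/%s.png'%sys.argv[4],np.hstack(ims))
E
python3 tin.py .5494 -.3885 1.2 tin1
```

```text
(no output)
```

View pics/tin1.png

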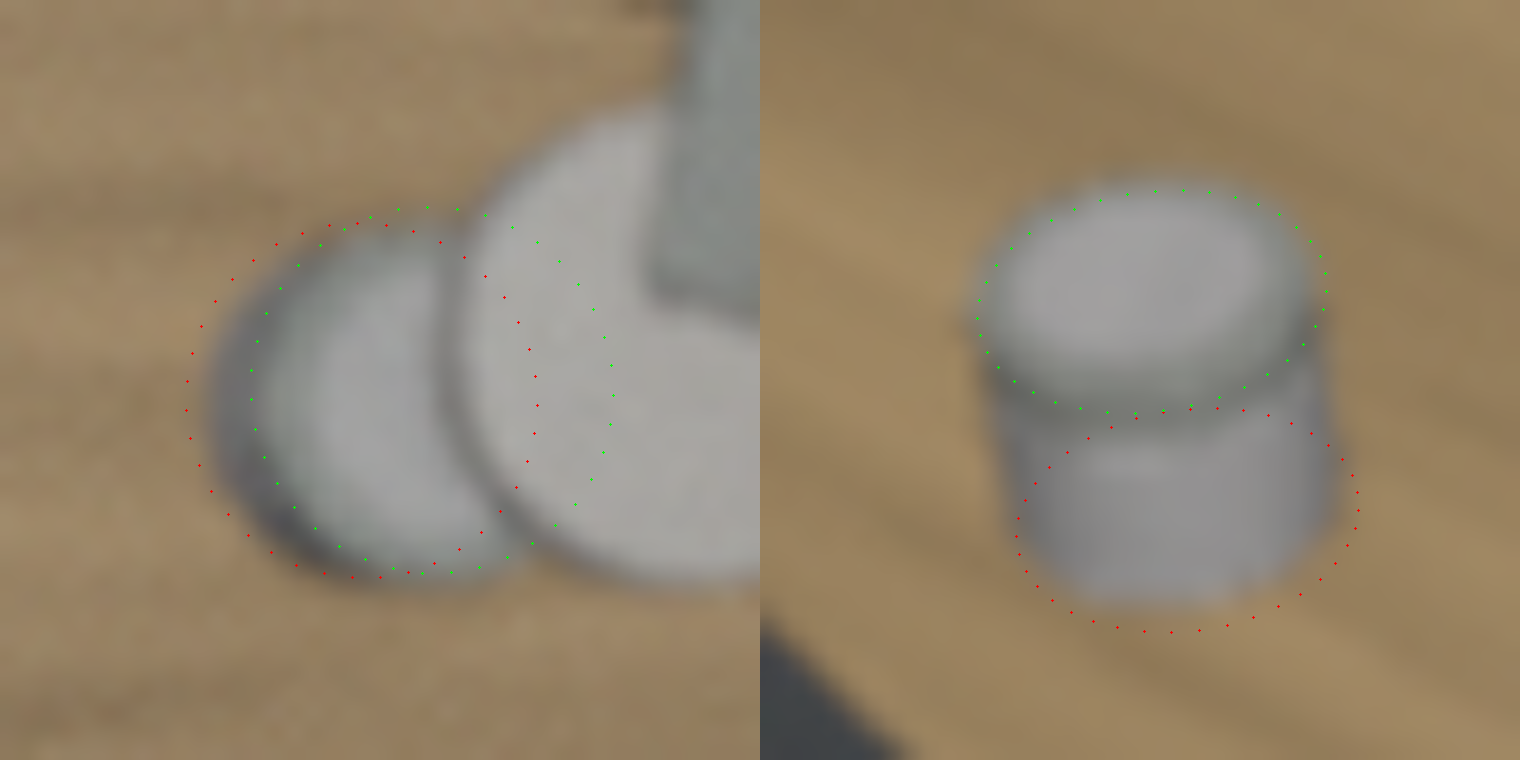

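```bash
cat > tgt.py <<'E'
from plan import *
def pose(g,phi,lean,yaw):
    r=rot(yaw,lean,phi); return np.array(g)+.019*r.as_matrix()[:,2], r
TIN=np.array([.547,-.390]);D=np.array([np.cos(np.radians(-30)),np.sin(np.radians(-30))])
E
python3 - <<'E'
from tgt import *
p,r=pose([*(TIN-.17*D),.16],-30,40,150); print(p,r.as_matrix())
plan(p,r,1,step=.04,adeg=6.8)
E
```

```text
[ 0.41035242 -0.31110648  0.14544516] [[-6.63413948e-01  5.00000000e-01  5.56670399e-01]
 [ 3.83022222e-01  8.66025404e-01 -3.21393805e-01]
 [-6.42787610e-01 -1.66533454e-16 -7.66044443e-01]]
t 13.35 p [0.5989 0.0432 0.1478] x [-0.003  1.    -0.   ] y [ 1.     0.003 -0.003] z [-0.003 -0.    -1.   ] F [ 0.6 -0.7 -0.5] op 0.448 q [-0.13  0.32  1.61 -0.    1.21 -0.13]
11
-0.161 -0.086 0.001 -0.032 -0.055 -0.087 1; -0.152 -0.101 0.007 -0.032 -0.055 -0.087 1; -0.142 -0.114 0.012 -0.032 -0.055 -0.087 1; -0.130 -0.127 0.016 -0.032 -0.055 -0.087 1; -0.117 -0.139 0.019 -0.032 -0.055 -0.087 1; -0.103 -0.149 0.020 -0.032 -0.055 -0.087 1; -0.087 -0.159 0.021 -0.032 -0.055 -0.087 1; -0.071 -0.167 0.020 -0.032 -0.055 -0.087 1; -0.055 -0.173 0.018 -0.032 -0.055 -0.087 1; -0.038 -0.178 0.014 -0.032 -0.055 -0.087 1
-0.021 -0.181 0.010 -0.032 -0.055 -0.087 1
```

arm_command --motion "-0.1 -0.05 -0.12 0 0 -0.05 0.45; -0.15 -0.1 -0.06 -0.032 -0.055 -0.087 0.6; -0.142 -0.114 -0.02 -0.032 -0.055 -0.087 1; -0.13 -0.127 0.016 -0.032 -0.055 -0.087 1; -0.117 -0.14 0.02 -0.032 -0.055 -0.087 1; -0.103 -0.15 0.02 -0.032 -0.055 -0.087 1; -0.087 -0.16 0.02 -0.032 -0.055 -0.087 1; -0.07 -0.167 0.02 -0.032 -0.055 -0.087 1; -0.055 -0.173 0.02 -0.032 -0.055 -0.087 1; -0.04 -0.15 0.02 -0.032 -0.055 -0.087 1"

```text
time_s: 14.18
eef_pos: [0.447, -0.2211, 0.1773]
eef_rot: [0.245, 0.355, 0.9, -0.054]
wrist_force: [0.2, 0.2, -0.6]
opening: 1.002
```

Run:
```python
from tgt import *
p,r=pose([*(TIN-.17*D),.10],-30,40,150); print(p)
plan(p,r,1,step=.04,adeg=6.8)
```

```text
[ 0.41035242 -0.31110648  0.08544516]
t 14.18 p [ 0.447  -0.2211  0.1773] x [-0.627  0.613 -0.48 ] y [0.666 0.742 0.077] z [ 0.403 -0.271 -0.874] F [ 0.2  0.2 -0.6] op 1.002 q [-0.75 -0.26  2.24  0.12  0.67 -1.64]
4
0.015 -0.123 0.112 -0.013 -0.045 -0.051 1; 0.027 -0.123 0.110 -0.013 -0.045 -0.051 1; 0.038 -0.123 0.107 -0.013 -0.045 -0.051 1; 0.050 -0.122 0.103 -0.013 -0.045 -0.051 1
```

arm_command --motion "0.015 -0.123 0.11 -0.013 -0.045 -0.051 1; 0.027 -0.123 0.11 -0.013 -0.045 -0.051 1; 0.038 -0.123 0.107 -0.013 -0.045 -0.051 1; 0.03 -0.1 0.08 -0.013 -0.045 -0.051 1; 0 0 0 0 0 0 1; 0 0 0 0 0 0 1"

```text
time_s: 14.68
eef_pos: [0.425, -0.2672, 0.1205]
eef_rot: [0.296, 0.288, 0.908, -0.064]
wrist_force: [-0.2, -0.3, 0.3]
opening: 0.999
```

```bash
python3 look.py b1 .48 -.35 .07 40
python3 - <<'E'
from tgt import *
p,r=pose([*(TIN-.10*D),.034],-30,40,150); print(p)
plan(p,r,1,step=.03,adeg=6.8)
E
```

```text
t 14.68 p [ 0.425  -0.2672  0.1205] x [-0.659  0.486 -0.574] y [0.562 0.825 0.054] z [ 0.5   -0.287 -0.817] F [-0.2 -0.3  0.3] op 0.999 q [-0.96 -0.18  2.36  0.58  0.46 -2.38]
[ 0.4709742  -0.34610648  0.01944516]
t 14.78 p [ 0.4259 -0.267   0.1214] x [-0.66   0.484 -0.575] y [0.56  0.827 0.053] z [ 0.501 -0.287 -0.816] F [ 0.7 -0.6  1.1] op 1.000 q [-0.96 -0.18  2.36  0.58  0.47 -2.38]
5
-0.009 -0.046 0.129 -0.000 -0.016 -0.017 1; -0.006 -0.046 0.129 -0.000 -0.016 -0.017 1; -0.003 -0.046 0.129 -0.000 -0.016 -0.017 1; -0.001 -0.046 0.129 -0.000 -0.016 -0.017 1; 0.002 -0.046 0.129 -0.000 -0.016 -0.017 1
```

View pics/b1.png

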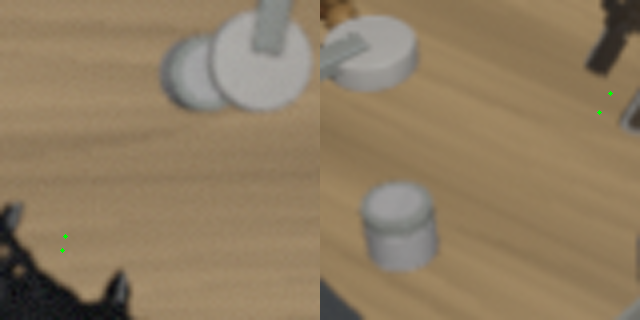

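```bash
sed -i 's/radians(-30)/radians(-42)/g' tgt.py
python3 - <<'E'
from tgt import *
p,r=pose([*(TIN-.11*D),.06],-42,40,138); print(p)
plan(p,r,1,step=.03,adeg=6.8)
E
```

```text
[ 0.47433007 -0.3245677   0.04544516]
t 14.78 p [ 0.4259 -0.267   0.1214] x [-0.66   0.484 -0.575] y [0.56  0.827 0.053] z [ 0.501 -0.287 -0.816] F [ 0.7 -0.6  1.1] op 1.000 q [-0.96 -0.18  2.36  0.58  0.47 -2.38]
4
-0.020 -0.031 0.129 0.030 -0.021 0.018 1; -0.018 -0.026 0.130 0.030 -0.021 0.018 1; -0.015 -0.022 0.131 0.030 -0.021 0.018 1; -0.013 -0.017 0.132 0.030 -0.021 0.018 1
```

arm_command --motion "-0.02 -0.03 0.13 0.03 -0.02 0.018 1; -0.018 -0.026 0.13 0.03 -0.02 0.018 1; -0.015 -0.022 0.13 0.03 -0.02 0.018 1; -0.013 -0.017 0.1 0.03 -0.02 0.018 1; 0 0 0 0 0 0 1; 0 0 0 0 0 0 1"

```text
time_s: 15.28
eef_pos: [0.4759, -0.3152, 0.0686]
eef_rot: [0.325, 0.326, 0.881, -0.113]
wrist_force: [0.5, 0.3, -0.2]
opening: 1.0
```

```bash
python3 look.py b2 .5 -.35 .05 40
python3 - <<'E'
from tgt import *
p,r=pose([*(TIN-.075*D),.034],-42,40,138); print(p)
plan(p,r,1,step=.03,adeg=6.8)
E
```

```text
t 15.28 p [ 0.4759 -0.3152  0.0686] x [-0.576  0.501 -0.646] y [0.648 0.762 0.013] z [ 0.498 -0.411 -0.763] F [ 0.5  0.3 -0.2] op 1.000 q [-0.85  0.14  2.26  1.12  0.12 -2.79]
[ 0.50034014 -0.34798727  0.01944516]
t 15.38 p [ 0.4757 -0.3156  0.0694] x [-0.576  0.5   -0.647] y [0.647 0.762 0.012] z [ 0.499 -0.412 -0.763] F [-0.5  0.4 -0.5] op 0.996 q [-0.85  0.14  2.26  1.12  0.12 -2.79]
3
0.003 -0.015 0.106 0.009 0.002 0.005 1; 0.003 -0.014 0.106 0.009 0.002 0.005 1; 0.003 -0.014 0.106 0.009 0.002 0.005 1
```

View pics/b2.png

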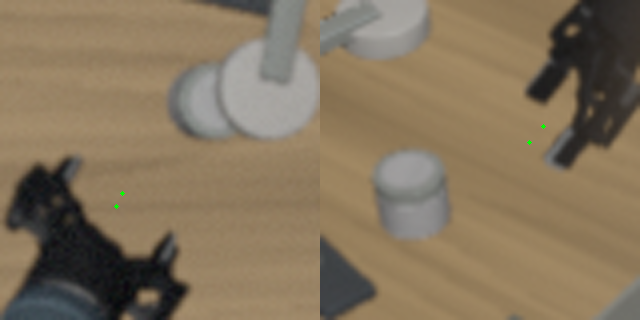

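```bash
cat > kin.py <<'E'
import numpy as np
from scipy.optimize import least_squares
from scipy.spatial.transform import Rotation as R
# q, p, z-axis
Dt=[([-1.5183,.1808,1.607,0,1.3538,-.2063],[.1472,-.5558,.2313],[0,0,-1]),
([-.82,-.08,1.89,0,1.34,-.22],[.389,-.2477,.2308],[.001,-.006,-1]),
([-.18,.41,1.64,0,1.08,-.17],[.6065,.0096,.083],[.011,-.003,-1]),
([-.24,.12,2.05,0,.94,-.23],[.4533,.0117,.0681],[.031,-.008,-.999]),
([-.23,-.09,1.95,0,1.24,-.23],[.4545,.0133,.201],[.033,-.006,-.999]),
([.37,.69,1.39,0,1.06,-.79],[.5984,.3617,.011],[.005,.003,-1]),
([.38,.57,1.36,0,1.22,-.79],[.5944,.3624,.1017],[-.005,-.002,-1]),
([-.13,.49,1.66,0,.99,-.13],[.601,.0426,.0285],[.002,-.001,-1]),
([-.02,.31,1.59,0,1.25,-.22],[.5942,.1027,.1638],[-.008,-.002,-1]),
([-.75,-.26,2.24,.12,.67,-1.64],[.447,-.2211,.1773],[.403,-.271,-.874]),
([-.96,-.18,2.36,.58,.47,-2.38],[.4259,-.267,.1214],[.501,-.287,-.816]),
([-.85,.14,2.26,1.12,.12,-2.79],[.4757,-.3156,.0694],[.499,-.412,-.763])]
Q=lambda a,t:R.from_rotvec(np.array(a)*t)
def fk(k,q):
    h,a2,a3,b3,L,d,a1=k
    r1=Q([0,0,1],q[0]);r2=r1*Q([0,1,0],q[1]);r3=r2*Q([0,1,0],q[2])
    p=np.array([0,0,h])+r1.apply([a1,0,0])+r2.apply([0,0,a2])+r3.apply([b3,0,a3])
    r4=r3*Q([0,0,1],q[3]);r5=r4*Q([0,1,0],q[4]);r6=r5*Q([0,0,1],q[5])
    return p+r5.apply([0,d,0]) + r6.apply([0,0,L]),r6
if 1:
    f=lambda k:np.concatenate([fk(k,q)[0]-p for q,p,z in Dt])
    best=min((least_squares(f,[.3*h,.4,.35,0,.25,d,0]) for h in(.5,1,1.5) for d in(.1,-.1)),key=lambda o:o.cost)
    K=best.x
if __name__=='__main__':
    print(K.round(4),np.abs(best.fun).max()); 
    for q,p,z in Dt[-4:]: print((fk(K,q)[0]-p).round(4),fk(K,q)[1].as_matrix()[:,2].round(3),z)
    print(fk(K,Dt[0][0])[1].as_matrix().round(3))
E
python3 kin.py
```

```text
[ 0.3024  0.4285  0.6092  0.0856  0.2659  0.1202 -0.0837] 0.06084496691407881
[0.0016 0.0056 0.0028] [-0.008  0.    -1.   ] [-0.008, -0.002, -1]
[-0.0137  0.0076 -0.0018] [ 0.397 -0.269 -0.877] [0.403, -0.271, -0.874]
[-0.023  -0.0181  0.0196] [ 0.498 -0.279 -0.821] [0.501, -0.287, -0.816]
[-0.0371 -0.0608  0.0194] [ 0.498 -0.404 -0.767] [0.499, -0.412, -0.763]
[[-0.256  0.967 -0.   ]
 [ 0.967  0.256  0.   ]
 [ 0.     0.    -1.   ]]
```

```bash
sed -i 's/h,a2,a3,b3,L,d,a1=k/h,a2,a3,b3,L,d,a1,d1=k/; s/r1.apply(\[a1,0,0\])/r1.apply([a1,d1,0])/; s/,d,0\]) for h/,d,0,0.05]) for h/' kin.py; python3 kin.py
```

```text
[ 0.3205  0.4388  0.5181  0.0884  0.3219  0.006  -0.0019  0.1117] 0.004266469412711943
[-0.001   0.0031  0.0016] [-0.008  0.    -1.   ] [-0.008, -0.002, -1]
[-0.0006 -0.0013 -0.0018] [ 0.397 -0.269 -0.877] [0.403, -0.271, -0.874]
[-0.0003  0.0018  0.0003] [ 0.498 -0.279 -0.821] [0.501, -0.287, -0.816]
[ 0.0003 -0.0004  0.0005] [ 0.498 -0.404 -0.767] [0.499, -0.412, -0.763]
[[-0.256  0.967 -0.   ]
 [ 0.967  0.256  0.   ]
 [ 0.     0.    -1.   ]]
```

```bash
cat > ik.py <<'E'
from kin import *
from tgt import *
LO=np.array([-2.99,-.89,.3,-1.14,0.03,-3.12]);HI=np.array([2.99,2.07,2.58,4.28,2.63,3.12])
def ik(p,r,q0):
    def f(q):
        P,F=fk(K,q); F=F*R.from_rotvec([0,0,np.pi/2]); return np.concatenate([(P-p)*5,(F.inv()*r).as_rotvec()])
    o=least_squares(f,np.clip(q0,LO+.01,HI-.01),bounds=(LO,HI)); return o.x,o.cost
E
python3 - <<'E'
from ik import *
for lean in(30,35,40):
  for phi in(-30,-38,-46):
    for yy in (180,0):
      for nm,g in(('grasp',[*TIN,.034]),('place',[.63,-.085,.051])):
        f=phi if nm=='grasp' else phi+30
        p,r=pose(g,f,lean,f+yy)
        q,c=min((ik(p,r,[a,.4,1.8,q4,.4,q6]) for a in(-.7,) for q4 in (0,.5,-.5) for q6 in(-1.6,1.5)),key=lambda t:t[1])
        print(lean,f,yy,nm,q.round(2),'%.1e'%c)
E
```

```text
30 -30 180 grasp [-0.87  0.45  1.87  0.51  0.36 -2.36] 2.2e-28
30 0 180 place [-0.42  0.36  1.97  0.57  0.39 -2.48] 3.9e-26
30 -30 0 grasp [-0.87  0.45  1.87  0.51  0.36  0.78] 3.3e-31
30 0 0 place [-0.42  0.36  1.97  0.57  0.39  0.67] 8.0e-30
30 -38 180 grasp [-0.83  0.45  1.88  0.28  0.31 -1.99] 3.5e-31
30 -8 180 place [-0.38  0.36  1.97  0.38  0.32 -2.14] 2.7e-32
30 -38 0 grasp [-0.83  0.45  1.88  0.28  0.31  1.15] 3.5e-30
30 -8 0 place [-0.38  0.36  1.97  0.38  0.32  1.01] 1.3e-30
30 -46 180 grasp [-0.79  0.46  1.86 -0.02  0.3  -1.55] 1.0e-30
30 -16 180 place [-0.33  0.36  1.96  0.09  0.3  -1.71] 1.8e-28
30 -46 0 grasp [-0.79  0.46  1.86 -0.02  0.3   1.59] 1.1e-22
30 -16 0 place [-0.33  0.36  1.96  0.09  0.3   1.44] 1.7e-30
35 -30 180 grasp [-0.89  0.45  1.93  0.86  0.27 -2.71] 1.6e-29
35 0 180 place [-0.44  0.36  2.02  0.9   0.31 -2.82] 1.3e-21
35 -30 0 grasp [-0.89  0.45  1.93  0.86  0.27  0.43] 1.2e-26
35 0 0 place [-0.44  0.36  2.02  0.9   0.31  0.33] 1.6e-29
35 -38 180 grasp [-0.84  0.45  1.93  0.57  0.19 -2.28] 7.9e-27
35 -8 180 place [-0.39  0.35  2.02  0.71  0.22 -2.47] 1
[... 413 characters left out ...]
1.4   0.24  3.03] 4.1e-30
40 0 180 place [-0.45  0.37  2.07  1.37  0.29  3.  ] 6.2e-27
40 -30 0 grasp [-0.9   0.46  1.98  1.4   0.24 -0.12] 2.3e-26
40 0 0 place [-0.45  0.37  2.07  1.37  0.29 -0.14] 4.9e-31
40 -38 180 grasp [-0.84  0.46  1.98  1.46  0.11  3.12] 4.4e-08
40 -8 180 place [-0.39  0.36  2.07  1.43  0.16  3.09] 2.0e-19
40 -38 0 grasp [-0.84  0.46  1.98  1.45  0.11 -0.02] 1.4e-31
40 -8 0 place [-0.39  0.36  2.07  1.43  0.16 -0.05] 3.3e-24
40 -46 180 grasp [-0.79  0.46  1.96 -0.31  0.03 -1.25] 2.9e-06
40 -16 180 place [-0.33  0.37  2.07  1.25  0.03 -2.86] 2.2e-29
40 -46 0 grasp [-0.79  0.46  1.96 -0.31  0.03  1.89] 2.9e-06
40 -16 0 place [-0.33  0.37  2.07  1.25  0.03  0.29] 4.9e-28
```

```bash
sed -i 's/radians(-42)/radians(-32)/g' tgt.py
python3 - <<'E'
from ik import *
p,r=pose([*(TIN-.10*D),.045],-32,33,148); print(p)
plan(p,r,1,step=.03,adeg=6.8)
q=get_obs()['q']
for s in(.1,.08,.05,.02,0):
    p,r=pose([*(TIN-s*D),.034],-32,33,148); q,c=ik(p,r,q); print(s,q.round(2),c<1e-9)
E
```

```text
[ 0.47097091 -0.34249175  0.02906526]
t 15.38 p [ 0.4757 -0.3156  0.0694] x [-0.576  0.5   -0.647] y [0.647 0.762 0.012] z [ 0.499 -0.412 -0.763] F [-0.5  0.4 -0.5] op 0.996 q [-0.85  0.14  2.26  1.12  0.12 -2.79]
2
0.038 -0.060 0.099 -0.037 0.061 -0.059 1; 0.036 -0.061 0.099 -0.037 0.061 -0.059 1
0.1 [-0.95  0.29  2.16  0.95  0.25 -2.84] True
0.08 [-0.93  0.33  2.11  0.89  0.26 -2.76] True
0.05 [-0.9   0.37  2.03  0.79  0.26 -2.64] True
0.02 [-0.88  0.42  1.96  0.7   0.27 -2.53] True
0 [-0.87  0.45  1.91  0.64  0.28 -2.46] True
```

arm_command --motion "0.02 -0.03 0.05 -0.037 0.06 -0.06 1; 0.02 -0.03 0.05 -0.037 0.06 -0.06 1; 0.02 -0.03 0.05 0 0 0 1; 0.01 -0.02 0.04 0 0 0 1; 0 0 0 0 0 0 1; 0 0 0 0 0 0 1"

```text
time_s: 15.88
eef_pos: [0.4733, -0.3391, 0.0395]
eef_rot: [0.282, 0.265, 0.918, -0.086]
wrist_force: [-0.7, -0.2, -0.1]
opening: 0.999
```

Run:
```python
from ik import *
p,r=pose([*(TIN-.08*D),.034],-32,33,148); print(p)
plan(p,r,1,step=.03,adeg=6.8)
```

```text
[ 0.48793187 -0.35309014  0.01806526]
t 15.88 p [ 0.4733 -0.3391  0.0395] x [-0.701  0.437 -0.563] y [ 0.534  0.845 -0.009] z [ 0.472 -0.307 -0.826] F [-0.7 -0.2 -0.1] op 0.999 q [-0.94  0.23  2.17  0.86  0.27 -2.73]
1
-0.022 -0.019 0.145 -0.010 0.021 0.000 1
```

arm_command --motion "-0.011 -0.01 0.07 -0.01 0.02 0 1; -0.011 -0.01 0.07 0 0 0 1; 0 0 0 0 0 0 1; 0 0 0 0 0 0 1"

```text
time_s: 16.22
eef_pos: [0.4881, -0.3522, 0.0224]
eef_rot: [0.275, 0.264, 0.921, -0.079]
wrist_force: [-0.1, -0.0, 1.2]
opening: 1.003
```

```bash
python3 look.py b3 .52 -.37 .05 32
python3 - <<'E'
from ik import *
p,r=pose([*(TIN-.0*D),.034],-32,33,148); print(p)
plan(p,r,1,step=.02,adeg=6.8)
E
```

```text
t 16.22 p [ 0.4881 -0.3522  0.0224] x [-0.71   0.442 -0.548] y [ 0.529  0.849 -0.001] z [ 0.464 -0.29  -0.837] F [-0.1 -0.   1.2] op 1.003 q [-0.93  0.31  2.11  0.85  0.27 -2.72]
[ 0.55577572 -0.39548368  0.01806526]
t 16.32 p [ 0.4879 -0.352   0.0224] x [-0.71   0.442 -0.548] y [ 0.529  0.849 -0.001] z [ 0.464 -0.29  -0.837] F [-0.4 -0.1  0.6] op 1.004 q [-0.93  0.31  2.11  0.85  0.27 -2.72]
5
-0.065 -0.001 0.048 0.000 0.001 0.000 1; -0.065 -0.001 0.048 0.000 0.001 0.000 1; -0.065 -0.001 0.048 0.000 0.001 0.000 1; -0.065 -0.001 0.048 0.000 0.001 0.000 1; -0.065 -0.001 0.048 0.000 0.001 0.000 1
```

View pics/b3.png

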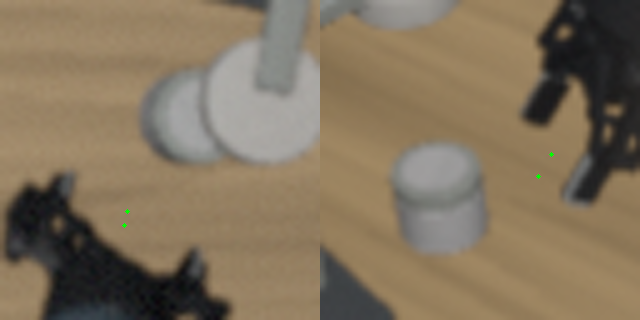

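arm_command --motion "-0.065 0 0.048 0 0 0 1; -0.065 0 0.048 0 0 0 1; -0.065 0 0.048 0 0 0 1; -0.05 0 0.037 0 0 0 1; 0 0 0 0 0 0 1; 0 0 0 0 0 0 1"

```text
time_s: 16.82
eef_pos: [0.5396, -0.3815, 0.022]
eef_rot: [0.275, 0.263, 0.921, -0.079]
wrist_force: [-0.5, -0.1, -0.5]
opening: 0.997
```

```bash
python3 look.py b4 .53 -.38 .05 32
python3 - <<'E'
from ik import *
p,r=pose([*(TIN-.0*D),.034],-32,33,148); print(p)
plan(p,r,1,step=.02,adeg=6.8)
E
```

```text
t 16.82 p [ 0.5396 -0.3815  0.022 ] x [-0.711  0.441 -0.548] y [ 0.528  0.849 -0.001] z [ 0.465 -0.29  -0.837] F [-0.5 -0.1 -0.5] op 0.997 q [-0.88  0.41  1.96  0.68  0.28 -2.51]
[ 0.55577572 -0.39548368  0.01806526]
t 16.92 p [ 0.5393 -0.3814  0.0219] x [-0.71   0.442 -0.548] y [ 0.529  0.849 -0.   ] z [ 0.465 -0.29  -0.837] F [-0.6  0.4  0.9] op 1.000 q [-0.88  0.41  1.96  0.68  0.28 -2.51]
2
-0.040 -0.008 0.037 0.000 0.002 0.001 1; -0.040 -0.008 0.037 0.000 0.002 0.001 1
```

View pics/b4.png

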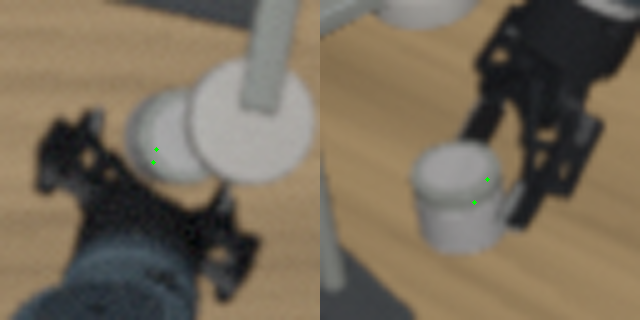

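arm_command --motion "-0.042 -0.006 0.039 0 0 0 1; -0.042 -0.006 0.039 0 0 0 1; 0 0 0 0 0 0 1; 0 0 0 0 0 0 1"

```text
time_s: 17.25
eef_pos: [0.5554, -0.3936, 0.0175]
eef_rot: [0.274, 0.264, 0.922, -0.078]
wrist_force: [-0.3, -0.3, 0.2]
opening: 1.001
```

```bash
python3 look.py b5 .53 -.38 .05 32
python3 - <<'E'
from ik import *
p,r=pose([*(TIN-.0*D),.034],-32,33,148); print(p)
plan(p,r,1,step=.02,adeg=6.8)
E
```

```text
t 17.25 p [ 0.5554 -0.3936  0.0175] x [-0.711  0.443 -0.545] y [0.529 0.849 0.001] z [ 0.463 -0.288 -0.838] F [-0.3 -0.3  0.2] op 1.001 q [-0.87  0.45  1.91  0.64  0.29 -2.46]
[ 0.55577572 -0.39548368  0.01806526]
t 17.35 p [ 0.5553 -0.3936  0.0175] x [-0.711  0.443 -0.546] y [0.529 0.849 0.001] z [ 0.463 -0.288 -0.838] F [ 0.6 -0.1  0.2] op 1.001 q [-0.87  0.45  1.91  0.64  0.29 -2.46]
1
-0.007 -0.007 0.002 0.001 0.001 0.001 1
```

View pics/b5.png

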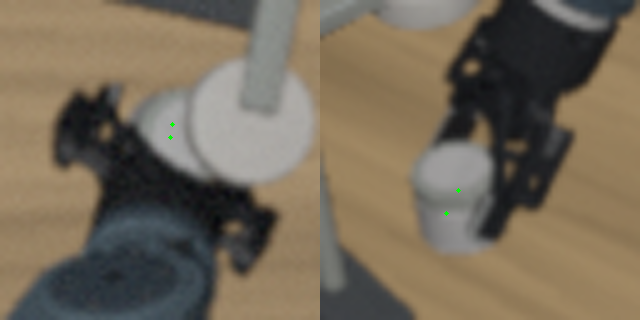

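arm_command --motion "0 0 0 0 0 0 0.8; 0 0 0 0 0 0 0.6; 0 0 0 0 0 0 0.5; 0 0 0 0 0 0 0.3; 0 0 0 0 0 0 0; 0 0 0 0 0 0 0; 0 0 0 0 0 0 0"

```text
time_s: 17.93
eef_pos: [0.5543, -0.3934, 0.0181]
eef_rot: [0.274, 0.264, 0.922, -0.078]
wrist_force: [0.5, -0.5, 0.7]
opening: 0.677
```

```bash
python3 look.py b6 .53 -.38 .05 32
```

```text
t 17.93 p [ 0.5543 -0.3934  0.0181] x [-0.711  0.444 -0.546] y [0.529 0.848 0.   ] z [ 0.463 -0.289 -0.838] F [ 0.5 -0.5  0.7] op 0.677 q [-0.87  0.44  1.91  0.64  0.29 -2.46]
```

View pics/b6.png

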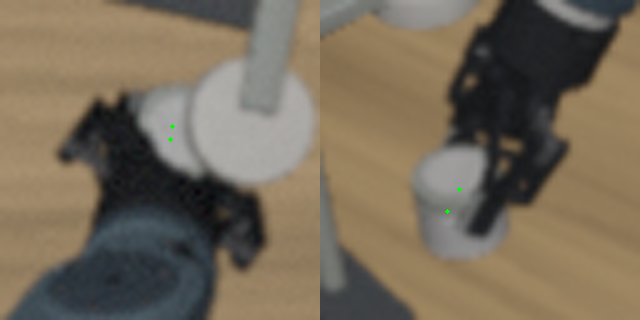

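arm_command --motion "-0.02 0 -0.03 0 0 0 0; -0.025 0 -0.04 0 0 0 0; 0.04 0 -0.03 0 0 0 0; 0.084 0 -0.055 0 0 0 0; 0.1 0 -0.07 0 0 0 0; 0.1 0 -0.07 0 0 0 0; 0.1 0 -0.07 0 0 0 0; 0.05 0 -0.08 0 0 0 0; 0 0 0 0 0 0 0; 0 0 0 0 0 0 0"

```text
time_s: 18.87
eef_pos: [0.4456, -0.3213, 0.0415]
eef_rot: [0.27, 0.263, 0.923, -0.074]
wrist_force: [-0.8, 0.1, -1.7]
opening: 0.679
```

```bash
python3 look.py b7 .5 -.35 .05 40
python3 - <<'E'
from ik import *
p,r=pose([.63,-.085,.20],-2,33,178)
plan(p,r,0,step=.03,adeg=6)
q=get_obs()['q']
for z in(.2,.15,.1,.05):
    p,r=pose([.63,-.085,z],-2,33,178); q,c=ik(p,r,q); print(z,q.round(2),c<1e-9)
E
```

```text
t 18.87 p [ 0.4456 -0.3213  0.0415] x [-0.716  0.446 -0.537] y [0.526 0.85  0.005] z [ 0.459 -0.279 -0.843] F [-0.8  0.1 -1.7] op 0.679 q [-0.98  0.17  2.23  0.8   0.32 -2.71]
t 18.97 p [ 0.4464 -0.3219  0.0416] x [-0.716  0.446 -0.537] y [0.526 0.85  0.005] z [ 0.459 -0.279 -0.843] F [ 1.1  0.9 -2.6] op 0.683 q [-0.98  0.17  2.22  0.8   0.32 -2.71]
12
-0.046 0.127 -0.040 -0.022 -0.001 -0.035 0; -0.050 0.126 -0.037 -0.022 -0.001 -0.035 0; -0.055 0.125 -0.035 -0.022 -0.001 -0.035 0; -0.060 0.123 -0.032 -0.022 -0.001 -0.035 0; -0.064 0.122 -0.029 -0.022 -0.001 -0.035 0; -0.069 0.120 -0.026 -0.022 -0.001 -0.035 0; -0.073 0.118 -0.023 -0.022 -0.001 -0.035 0; -0.077 0.116 -0.020 -0.022 -0.001 -0.035 0; -0.081 0.113 -0.018 -0.022 -0.001 -0.035 0; -0.086 0.111 -0.015 -0.022 -0.001 -0.035 0
-0.090 0.108 -0.013 -0.022 -0.001 -0.035 0; -0.093 0.105 -0.010 -0.022 -0.001 -0.035 0
0.2 [-0.42  0.07  1.95  0.37  0.61 -2.2 ] True
0.15 [-0.42  0.15  1.98  0.44  0.5  -2.29] True
0.1 [-0.42  0.25  2.    0.55  0.4  -2.41] True
0.05 [-0.42  0.36  2.    0.72  0.31 -2.59] True
```

View pics/b7.png

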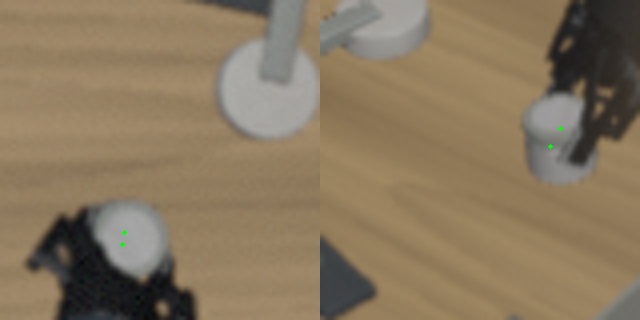

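arm_command --motion "-0.05 0 -0.08 0 0 0 0; -0.09 0 -0.14 0 0 0 0; -0.09 0.03 -0.14 -0.01 0 -0.02 0; -0.08 0.08 -0.12 -0.022 0 -0.035 0; -0.06 0.12 -0.06 -0.022 0 -0.035 0; -0.064 0.122 -0.029 -0.022 0 -0.035 0; -0.07 0.12 -0.026 -0.022 0 -0.035 0; -0.073 0.118 -0.023 -0.022 0 -0.035 0; -0.077 0.116 -0.02 -0.022 0 -0.035 0; -0.08 0.113 -0.018 -0.022 0 -0.035 0"

```text
time_s: 19.8
eef_pos: [0.567, -0.1918, 0.2398]
eef_rot: [0.277, 0.106, 0.955, -0.03]
wrist_force: [0.1, 0.3, -0.9]
opening: 0.682
```

Run:
```python
from ik import *
p,r=pose([.627,-.0855,.165],-2,33,178)
plan(p,r,0,step=.03,adeg=6)
```

```text
t 19.80 p [ 0.567  -0.1918  0.2398] x [-0.824  0.186 -0.535] y [0.219 0.976 0.002] z [ 0.522 -0.116 -0.845] F [ 0.1  0.3 -0.9] op 0.682 q [-0.65 -0.12  2.    0.33  0.76 -2.18]
6
0.009 0.099 0.084 -0.016 -0.002 -0.025 0; 0.006 0.098 0.086 -0.016 -0.002 -0.025 0; 0.004 0.096 0.087 -0.016 -0.002 -0.025 0; 0.001 0.095 0.089 -0.016 -0.002 -0.025 0; -0.001 0.093 0.091 -0.016 -0.002 -0.025 0; -0.003 0.092 0.092 -0.016 -0.002 -0.025 0
```

arm_command --motion "0.009 0.1 0.08 -0.016 0 -0.025 0; 0.006 0.1 0.085 -0.016 0 -0.025 0; 0.004 0.096 0.087 -0.016 0 -0.025 0; 0 0.095 0.09 -0.016 0 -0.025 0; 0 0.093 0.09 -0.016 0 -0.025 0; 0 0.05 0.05 -0.016 0 -0.025 0; 0 0 0 0 0 0 0; 0 0 0 0 0 0 0"

```text
time_s: 20.47
eef_pos: [0.6463, -0.0864, 0.1603]
eef_rot: [0.284, 0.007, 0.959, -0.004]
wrist_force: [-0.5, -0.1, -1.4]
opening: 0.687
```

```bash
python3 look.py c1 .6 -.06 .07 40;python3 - <<'E'
from ik import *
p,r=pose([.627,-.0855,.11],-2,33,178)
plan(p,r,0,step=.03,adeg=6)
E
```

```text
t 20.47 p [ 0.6463 -0.0864  0.1603] x [-0.839  0.01  -0.544] y [ 0.015  1.    -0.004] z [ 0.544 -0.012 -0.839] F [-0.5 -0.1 -1.4] op 0.687 q [-0.42  0.12  1.94  0.4   0.57 -2.26]
t 20.57 p [ 0.6461 -0.0872  0.1612] x [-0.838  0.011 -0.545] y [ 0.016  1.    -0.005] z [ 0.545 -0.013 -0.838] F [ 0.  -0.8 -2.3] op 0.681 q [-0.42  0.12  1.95  0.4   0.57 -2.26]
3
0.073 0.003 0.086 0.002 0.000 0.006 0; 0.073 0.002 0.086 0.002 0.000 0.006 0; 0.073 0.002 0.086 0.002 0.000 0.006 0
```

View pics/c1.png

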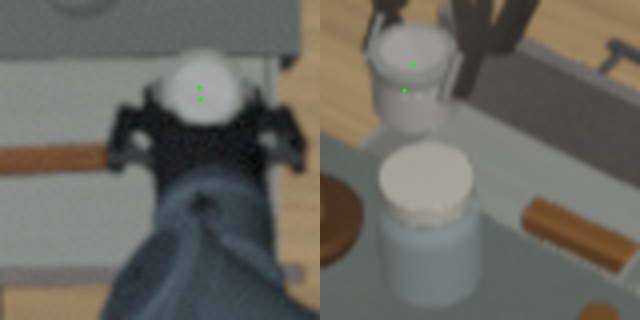

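Run:
```python
from ik import *
p,r=pose([.620,-.082,.09],-2,33,178);print(p)
plan(p,r,0,step=.02,adeg=6)
```

```text
[ 0.63034184 -0.08236114  0.07406526]
t 20.57 p [ 0.6461 -0.0872  0.1612] x [-0.838  0.011 -0.545] y [ 0.016  1.    -0.005] z [ 0.545 -0.013 -0.838] F [ 0.  -0.8 -2.3] op 0.681 q [-0.42  0.12  1.95  0.4   0.57 -2.26]
5
0.061 0.005 0.064 0.001 0.000 0.003 0; 0.061 0.005 0.064 0.001 0.000 0.003 0; 0.061 0.005 0.064 0.001 0.000 0.003 0; 0.061 0.005 0.064 0.001 0.000 0.003 0; 0.061 0.004 0.064 0.001 0.000 0.003 0
```

arm_command --motion "0.06 0.005 0.064 0 0 0.003 0; 0.06 0.005 0.064 0 0 0.003 0; 0.06 0.005 0.064 0 0 0.003 0; 0.06 0.005 0.064 0 0 0.003 0; 0.05 0.005 0.05 0 0 0.003 0; 0 0 0 0 0 0 0; 0 0 0 0 0 0 0"

```text
time_s: 21.15
eef_pos: [0.6361, -0.0913, 0.0864]
eef_rot: [0.292, 0.019, 0.956, -0.008]
wrist_force: [-0.1, -0.4, -1.4]
opening: 0.677
```

```bash
python3 look.py c2 .6 -.06 .07 40;python3 - <<'E'
from ik import *
p,r=pose([.620,-.082,.052],-2,33,178);print(p)
plan(p,r,0,step=.01,adeg=6)
E
```

```text
t 21.15 p [ 0.6361 -0.0913  0.0864] x [-0.829  0.033 -0.559] y [ 0.042  0.999 -0.003] z [ 0.558 -0.026 -0.829] F [-0.1 -0.4 -1.4] op 0.677 q [-0.44  0.24  2.01  0.58  0.4  -2.45]
[ 0.63034184 -0.08236114  0.03606526]
t 21.25 p [ 0.6364 -0.0912  0.087 ] x [-0.828  0.032 -0.56 ] y [ 0.041  0.999 -0.004] z [ 0.559 -0.026 -0.829] F [ 0.1  0.7 -1.5] op 0.674 q [-0.43  0.24  2.01  0.58  0.4  -2.45]
6
0.028 0.007 0.032 -0.001 0.003 -0.000 0; 0.028 0.007 0.032 -0.001 0.003 -0.000 0; 0.028 0.007 0.032 -0.001 0.003 -0.000 0; 0.028 0.007 0.032 -0.001 0.003 -0.000 0; 0.028 0.007 0.033 -0.001 0.003 -0.000 0; 0.028 0.007 0.033 -0.001 0.003 -0.000 0
```

View pics/c2.png

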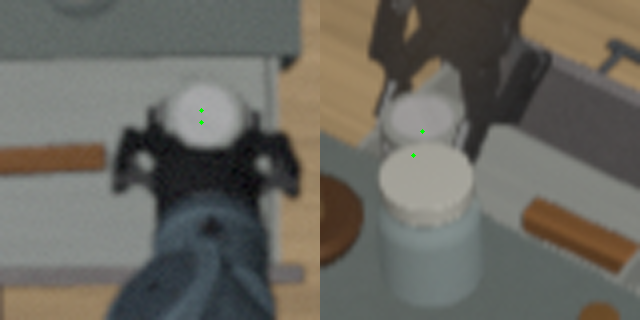

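arm_command --motion "0.015 0.03 0.02 0 0.005 0 0; 0.025 0.025 0.03 0 0.005 0 0; 0.028 0.015 0.035 0 0.005 0 0; 0.028 0.01 0.035 0 0.003 0 0; 0.02 0 0.025 0 0 0 0; 0 0 0 0 0 0 0; 0 0 0 0 0 0 0"

```text
time_s: 21.83
eef_pos: [0.6366, -0.074, 0.0508]
eef_rot: [0.286, 0.018, 0.958, -0.009]
wrist_force: [0.3, -0.0, -2.1]
opening: 0.678
```

Run:
```python
from ik import *
p,r=pose([.620,-.082,.052],-2,33,178);print(p)
plan(p,r,0,step=.007,adeg=6)
```

```text
[ 0.63034184 -0.08236114  0.03606526]
t 21.83 p [ 0.6366 -0.074   0.0508] x [-0.836  0.03  -0.548] y [ 0.04   0.999 -0.007] z [ 0.547 -0.028 -0.837] F [ 0.3 -0.  -2.1] op 0.678 q [-0.4   0.31  2.01  0.62  0.33 -2.47]
3
0.022 -0.014 0.015 -0.003 0.001 -0.000 0; 0.022 -0.014 0.015 -0.003 0.001 -0.000 0; 0.022 -0.014 0.015 -0.003 0.001 -0.000 0
```

arm_command --motion "0.022 -0.014 0.015 -0.003 0 0 0; 0.022 -0.01 0.017 -0.003 0 0 0; 0.012 -0.005 0.01 0 0 0 0; 0 0 0 0 0 0 0; 0 0 0 0 0 0 0"

```text
time_s: 22.25
eef_pos: [0.6318, -0.0792, 0.0367]
eef_rot: [0.286, 0.017, 0.958, -0.006]
wrist_force: [-0.0, 0.5, -1.6]
opening: 0.681
```

```bash
python3 look.py c3 .6 -.06 .07 40
python3 - <<'E'
from ik import *
p,r=pose([.620,-.082,.0515],-2,33,178);print(p)
plan(p,r,0,step=.007,adeg=6)
E
```

```text
t 22.25 p [ 0.6318 -0.0792  0.0367] x [-0.836  0.029 -0.547] y [ 0.036  0.999 -0.001] z [ 0.547 -0.021 -0.837] F [-0.   0.5 -1.6] op 0.681 q [-0.41  0.33  2.02  0.71  0.31 -2.58]
[ 0.63034184 -0.08236114  0.03556526]
t 22.35 p [ 0.6319 -0.0791  0.037 ] x [-0.836  0.029 -0.548] y [ 0.036  0.999 -0.001] z [ 0.547 -0.021 -0.837] F [ 0.8  0.1 -1.6] op 0.678 q [-0.41  0.33  2.02  0.71  0.31 -2.58]
1
0.010 -0.017 0.002 -0.002 0.003 0.000 0
```

View pics/c3.png

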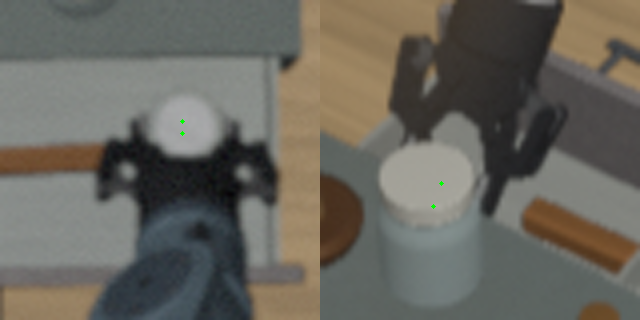

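arm_command --motion "0.008 0 0.012 0 0 0 0; 0 0 0 0 0 0 0; 0 0 0 0 0 0 0"

```text
time_s: 22.6
eef_pos: [0.6336, -0.0795, 0.0359]
eef_rot: [0.287, 0.017, 0.958, -0.006]
wrist_force: [0.4, 0.0, -1.6]
opening: 0.678
```

```bash
python3 -c "
from plan import *
st()"
```

```text
t 22.60 p [ 0.6336 -0.0795  0.0359] x [-0.834  0.028 -0.551] y [ 0.036  0.999 -0.003] z [ 0.55  -0.022 -0.835] F [ 0.4  0.  -1.6] op 0.678 q [-0.41  0.34  2.02  0.73  0.31 -2.59]
```

arm_command --motion "0.015 0 0.01 0 0 0 0; 0 0 0 0 0 0 0; 0 0 0 0 0 0 0"

```text
time_s: 22.85
eef_pos: [0.6357, -0.0799, 0.0365]
eef_rot: [0.291, 0.016, 0.957, -0.007]
wrist_force: [0.2, -0.6, -2.5]
opening: 0.683
```

```bash
python3 -c "
from plan import *
st()"
```

```text
t 22.85 p [ 0.6357 -0.0799  0.0365] x [-0.83   0.027 -0.557] y [ 0.036  0.999 -0.004] z [ 0.556 -0.023 -0.831] F [ 0.2 -0.6 -2.5] op 0.683 q [-0.41  0.34  2.02  0.75  0.3  -2.62]
```

Run:
```python
from ik import *
p,r=pose([.622,-.080,.0485],-2,33,178);print(p)
plan(p,r,0,n=1)
```

```text
[ 0.63234184 -0.08036114  0.03256526]
t 22.85 p [ 0.6357 -0.0799  0.0365] x [-0.83   0.027 -0.557] y [ 0.036  0.999 -0.004] z [ 0.556 -0.023 -0.831] F [ 0.2 -0.6 -2.5] op 0.683 q [-0.41  0.34  2.02  0.75  0.3  -2.62]
1
0.025 -0.003 0.007 -0.004 0.014 0.002 0
```

arm_command --motion "0.025 0 0.012 -0.004 0.014 0 0; 0 0 0 0 0 0 0; 0 0 0 0 0 0 0"

```text
time_s: 23.1
eef_pos: [0.6373, -0.0803, 0.0366]
eef_rot: [0.288, 0.016, 0.957, -0.006]
wrist_force: [-0.5, 0.0, -1.5]
opening: 0.677
```

Run:
```python
from ik import *
p,r=pose([.622,-.080,.0485],-2,33,178);print(p)
plan(p,r,0,n=1)
```

```text
[ 0.63234184 -0.08036114  0.03256526]
t 23.10 p [ 0.6373 -0.0803  0.0366] x [-0.834  0.027 -0.552] y [ 0.033  0.999 -0.002] z [ 0.551 -0.02  -0.834] F [-0.5  0.  -1.5] op 0.677 q [-0.41  0.34  2.01  0.72  0.31 -2.59]
1
0.032 -0.001 0.003 -0.001 0.008 0.002 0
```

arm_command --motion "0.05 0 0.012 0 0.008 0 0; 0.03 0 0.01 0 0.004 0 0"

```text
time_s: 23.27
eef_pos: [0.6363, -0.081, 0.0351]
eef_rot: [0.291, 0.016, 0.956, -0.007]
wrist_force: [-1.2, 11.1, 27.1]
opening: 0.678
```

Run:
```python
from ik import *
p,r=pose([.622,-.080,.0485],-2,33,178);print(p)
plan(p,r,0,n=1)
```

```text
[ 0.63234184 -0.08036114  0.03256526]
t 23.27 p [ 0.6363 -0.081   0.0351] x [-0.83   0.026 -0.558] y [ 0.034  0.999 -0.003] z [ 0.557 -0.022 -0.83 ] F [-1.2 11.1 27.1] op 0.678 q [-0.42  0.35  2.02  0.76  0.3  -2.64]
1
0.023 0.003 -0.000 -0.002 0.015 0.003 0
```

```bash
python3 look.py c4 .6 -.06 .07 40; python3 -c "
from h import *
o=get_obs(); print(o['wrist_force'],o['torque'])"
```

```text
t 23.27 p [ 0.6363 -0.081   0.0351] x [-0.83   0.026 -0.558] y [ 0.034  0.999 -0.003] z [ 0.557 -0.022 -0.83 ] F [-1.2 11.1 27.1] op 0.678 q [-0.42  0.35  2.02  0.76  0.3  -2.64]
[-0.26770585 10.37670757 26.13897898] [ 1.97903605 -1.72503066  0.92969919]
```

View pics/c4.png

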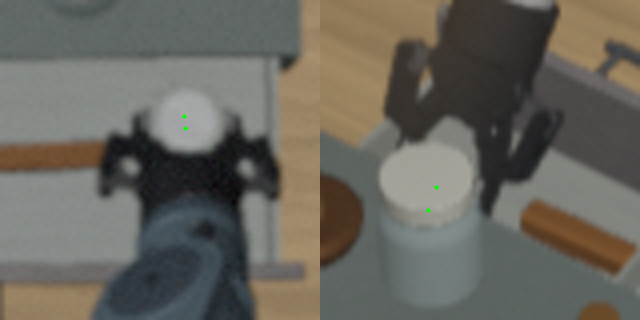

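arm_command --motion "-0.006 0 -0.005 0 0 0 0; 0 0 0 0 0 0 0.7; 0 0 0 0 0 0 0.74; 0 0 0 0 0 0 0.78; 0 0 0 0 0 0 0.8; 0 0 0 0 0 0 0.8"

```text
time_s: 23.87
eef_pos: [0.6353, -0.0809, 0.0352]
eef_rot: [0.29, 0.016, 0.957, -0.007]
wrist_force: [0.2, 0.3, 0.4]
opening: 0.8
```

```bash
python3 look.py c5 .6 -.06 .07 40
python3 - <<'E'
from h import *
import cv2
c=camera('scene');cv2.imwrite('pics/s13.png',cv2.resize(c['img'][110:370,130:470,::-1],None,fx=2.3,fy=2.3,interpolation=cv2.INTER_CUBIC))
E
```

```text
t 23.87 p [ 0.6353 -0.0809  0.0352] x [-0.831  0.026 -0.556] y [ 0.034  0.999 -0.004] z [ 0.556 -0.022 -0.831] F [0.2 0.3 0.4] op 0.800 q [-0.42  0.34  2.02  0.76  0.3  -2.63]
```

View pics/c5.png

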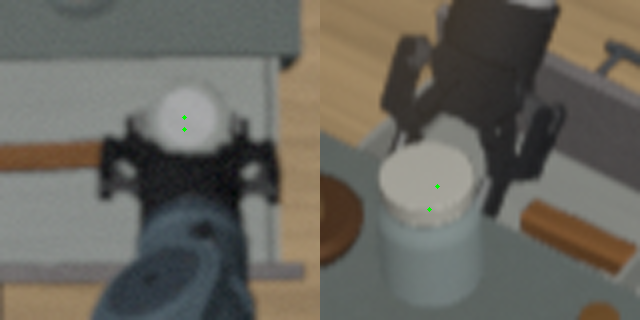

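View pics/s13.png

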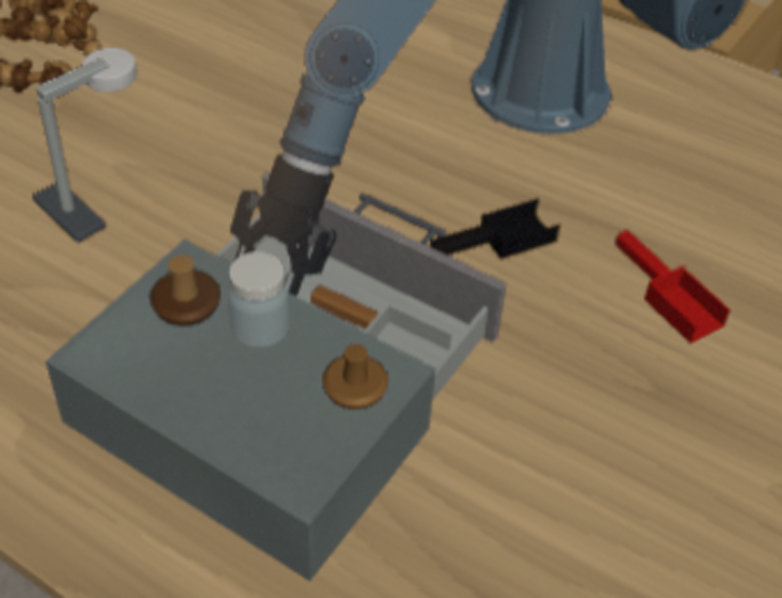

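arm_command --motion "0 0 -0.06 0 0 0 0.8; 0 0 -0.12 0 0 0 0.8; 0 0 -0.16 0 0 0 0.8; 0 0 -0.18 0 0 0 0.8; 0 0 -0.18 0 0 0 0.8; 0 0 -0.18 0 0 0 0.8; 0 0 -0.1 0 0 0 0.8; 0 0 0 0 0 0 0.3"

```text
time_s: 24.68
eef_pos: [0.5202, -0.0767, 0.2008]
eef_rot: [0.286, 0.017, 0.958, -0.007]
wrist_force: [0.8, -1.4, 1.4]
opening: 0.676
```

```bash
python3 look.py c6 .6 0 .05 60; python3 -c "
from plan import *
plan([.40,.0,.25],rot(90),0)"
```

```text
t 24.68 p [ 0.5202 -0.0767  0.2008] x [-0.835  0.028 -0.549] y [ 0.036  0.999 -0.004] z [ 0.548 -0.023 -0.836] F [ 0.8 -1.4  1.4] op 0.676 q [-0.54 -0.27  2.21  0.41  0.71 -2.32]
t 24.78 p [ 0.5204 -0.0764  0.198 ] x [-0.837  0.029 -0.547] y [ 0.036  0.999 -0.002] z [ 0.546 -0.021 -0.837] F [-0.6 -0.6  0.5] op 0.500 q [-0.54 -0.26  2.21  0.41  0.71 -2.32]
15
0.025 0.024 -0.037 0.028 0.029 0.095 0; 0.028 0.020 -0.037 0.028 0.029 0.095 0; 0.031 0.016 -0.036 0.028 0.029 0.095 0; 0.034 0.012 -0.036 0.028 0.029 0.095 0; 0.036 0.007 -0.035 0.028 0.029 0.095 0; 0.037 0.003 -0.034 0.028 0.029 0.095 0; 0.038 -0.002 -0.033 0.028 0.029 0.095 0; 0.039 -0.007 -0.032 0.028 0.029 0.095 0; 0.039 -0.011 -0.030 0.028 0.029 0.095 0; 0.038 -0.016 -0.029 0.028 0.029 0.095 0
0.037 -0.021 -0.027 0.028 0.029 0.095 0; 0.036 -0.025 -0.025 0.028 0.029 0.095 0; 0.034 -0.029 -0.023 0.028 0.029 0.095 0; 0.032 -0.033 -0.021 0.028 0.029 0.095 0; 0.029 -0.037 -0.019 0.028 0.029 0.095 0
```

View pics/c6.png

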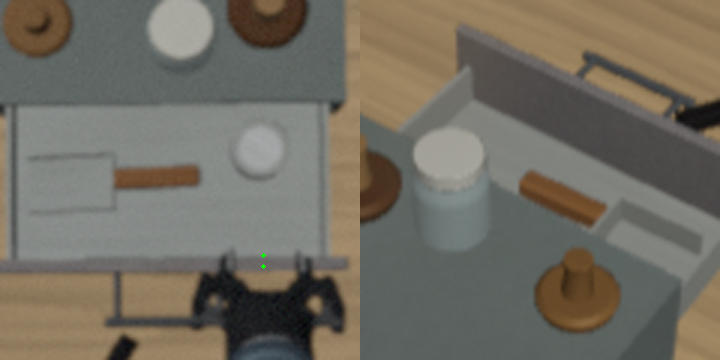

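```bash
python3 -c "
from plan import *
plan([.40,.0146,.16],rot(180),0,adeg=6)"
```

```text
t 24.78 p [ 0.5204 -0.0764  0.198 ] x [-0.837  0.029 -0.547] y [ 0.036  0.999 -0.002] z [ 0.546 -0.021 -0.837] F [-0.6 -0.6  0.5] op 0.500 q [-0.54 -0.26  2.21  0.41  0.71 -2.32]
6
0.103 0.072 -0.030 -0.002 0.092 -0.005 0; 0.105 0.073 -0.020 -0.002 0.092 -0.005 0; 0.106 0.074 -0.009 -0.002 0.092 -0.005 0; 0.106 0.074 0.001 -0.002 0.092 -0.005 0; 0.105 0.075 0.011 -0.002 0.092 -0.005 0; 0.103 0.075 0.022 -0.002 0.092 -0.005 0
```

arm_command --motion "0.1 0.07 -0.04 0 0.09 -0.005 0; 0.11 0.073 -0.02 0 0.092 -0.005 0; 0.11 0.074 -0.009 0 0.092 -0.005 0; 0.11 0.074 0 0 0.092 -0.005 0; 0.11 0.075 0 0 0.092 -0.005 0; 0.11 0.075 0 0 0.092 -0.005 0; 0.04 0.03 0 0 0.02 0 0; 0 0 0 0 0 0 0"

```text
time_s: 25.45
eef_pos: [0.3785, 0.0252, 0.1559]
eef_rot: [-0.031, 0.004, 0.999, -0.004]
wrist_force: [0.7, -0.3, -0.4]
opening: -0.002
```

```bash
python3 -c "
from plan import *
plan([.40,.0146,.062],rot(180),0,adeg=6,step=.03)"
```

```text
t 25.45 p [0.3785 0.0252 0.1559] x [-0.998  0.008  0.063] y [ 0.007  1.    -0.008] z [-0.063 -0.007 -0.998] F [ 0.7 -0.3 -0.4] op -0.002 q [-0.23 -0.14  2.1  -0.02  1.24 -1.79]
4
-0.034 -0.012 0.116 -0.002 -0.015 -0.002 0; -0.032 -0.012 0.116 -0.002 -0.015 -0.002 0; -0.031 -0.013 0.117 -0.002 -0.015 -0.002 0; -0.029 -0.013 0.117 -0.002 -0.015 -0.002 0
```

arm_command --motion "-0.03 -0.012 0.11 0 -0.015 0 0; -0.03 -0.012 0.117 0 -0.015 0 0; -0.03 -0.012 0.117 0 -0.015 0 0; -0.03 -0.012 0.11 0 -0.015 0 0; 0 0 0.03 0 0 0 0; 0 0 0 0 0 0 0"

```text
time_s: 25.95
eef_pos: [0.4039, 0.0133, 0.0516]
eef_rot: [0.008, 0.003, 1.0, -0.003]
wrist_force: [0.4, 0.1, 0.5]
opening: 0.001
```

```bash
python3 look.py d1 .45 0.02 .05 40
```

```text
t 25.95 p [0.4039 0.0133 0.0516] x [-1.     0.005 -0.016] y [ 0.005  1.    -0.006] z [ 0.015 -0.006 -1.   ] F [0.4 0.1 0.5] op 0.001 q [-0.26  0.06  2.17 -0.    0.9  -1.83]
```

View pics/d1.png

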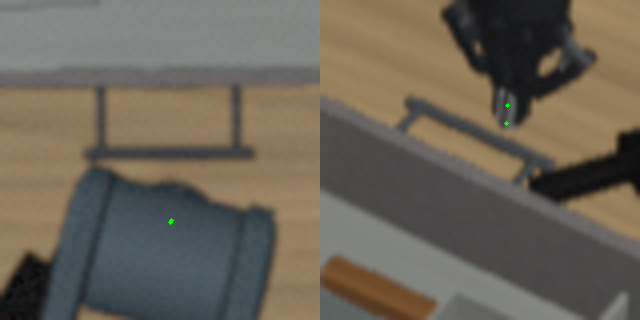

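arm_command --motion "-0.05 0 0 0 0 0 0; -0.06 0 0 0 0 0 0; -0.05 0 -0.01 0 0 0 0; -0.05 0 0 0 0 0 0; -0.06 0 0 0 0 0 0; -0.07 0 0 0 0 0 0; -0.07 0 0 0 0 0 0; -0.07 0 0 0 0 0 0; -0.07 0 0 0 0 0 0; -0.07 0 0 0 0 0 0"

```text
time_s: 26.88
eef_pos: [0.5356, 0.0136, 0.0652]
eef_rot: [0.008, 0.001, 1.0, -0.004]
wrist_force: [-3.2, -0.2, -3.4]
opening: 0.002
```

```bash
python3 look.py d2 .6 0 .05 60
```

```text
t 26.88 p [0.5356 0.0136 0.0652] x [-1.     0.002 -0.016] y [ 0.003  1.    -0.008] z [ 0.016 -0.008 -1.   ] F [-3.2 -0.2 -3.4] op 0.002 q [-0.19  0.3   1.84 -0.01  0.99 -1.76]
```

View pics/d2.png

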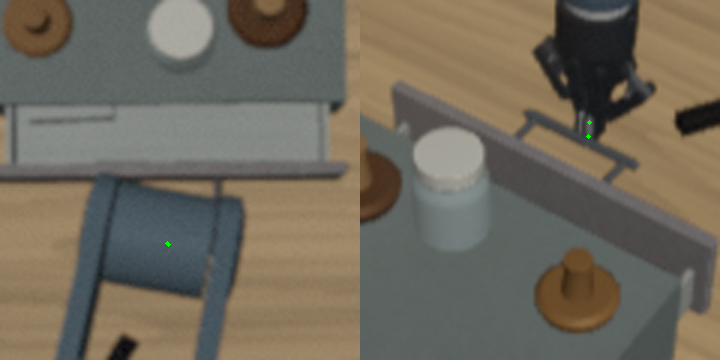

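arm_command --motion "-0.06 0 0.03 0 0 0 0; -0.06 0 0.02 0 0 0 0; -0.05 0 0.02 0 0 0 0; -0.04 0 0.01 0 0 0 0; -0.03 0 0.01 0 0 0 0"

```text
time_s: 27.4
eef_pos: [0.5883, 0.0135, 0.0539]
eef_rot: [0.012, 0.0, 1.0, -0.005]
wrist_force: [-2.7, -0.6, 2.1]
opening: 0.003
```

arm_command --motion "-0.03 0 0.01 0 0 0 0; -0.03 0 0 0 0 0 0"

```text
time_s: 27.57
eef_pos: [0.5944, 0.0136, 0.0523]
eef_rot: [0.004, -0.0, 1.0, -0.005]
wrist_force: [-48.0, -4.7, 35.8]
opening: -0.001
```

```bash
python3 look.py d3 .65 0 .05 50
```

```text
t 27.57 p [0.5944 0.0136 0.0523] x [-1.    -0.001 -0.008] y [-0.001  1.    -0.009] z [ 0.008 -0.009 -1.   ] F [-48.   -4.7  35.8] op -0.001 q [-0.17  0.43  1.68 -0.01  1.02 -1.74]
```

View pics/d3.png

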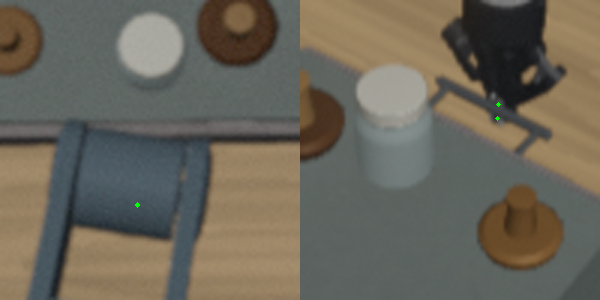

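arm_command --motion "0.03 0 0 0 0 0 0; 0.06 0 0 0 0 0 0; 0.1 0 0 0 0 0 0; 0.12 0 -0.05 0 0 0 0; 0.1 0 -0.15 0 0 0 0; 0 0 -0.2 0 0 0 0; 0 0 -0.2 0 0 0 0; 0.1 -0.15 -0.1 0 0 0 0; 0.1 -0.15 0 0 0 0 0; 0.1 -0.15 0 0 0 0 0"

```text
time_s: 28.5
eef_pos: [0.4483, -0.0729, 0.1991]
eef_rot: [0.007, -0.005, 1.0, -0.006]
wrist_force: [-0.1, -1.5, 0.1]
opening: 0.002
```

arm_command --motion "0.05 -0.15 0 0 0 0 0; 0 -0.1 0 0 0 0 0; 0 0 0 0 0 0 0; 0 0 0 0 0 0 0"

```text
time_s: 28.83
eef_pos: [0.4376, -0.1301, 0.2041]
eef_rot: [0.012, -0.003, 1.0, -0.009]
wrist_force: [-0.6, 0.0, -0.3]
opening: -0.001
```

```bash
python3 look.py d4 .65 0 .08 50
python3 - <<'E'
from h import *
c=camera('top');s=camera('scene')
cv2.imwrite('pics/z.png',np.hstack([cv2.resize(x['img'][a:b,u:w,::-1],(390,390),interpolation=cv2.INTER_CUBIC) for x,a,b,u,w in((c,120,220,220,320),(s,200,300,230,330))]))
E
```

```text
t 28.83 p [ 0.4376 -0.1301  0.2041] x [-1.    -0.006 -0.025] y [-0.005  1.    -0.018] z [ 0.025 -0.018 -1.   ] F [-0.6  0.  -0.3] op -0.001 q [-0.55 -0.09  1.94 -0.    1.25 -2.12]
```

View pics/d4.png

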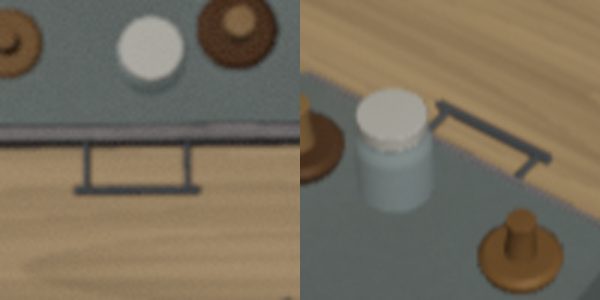

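View pics/z.png

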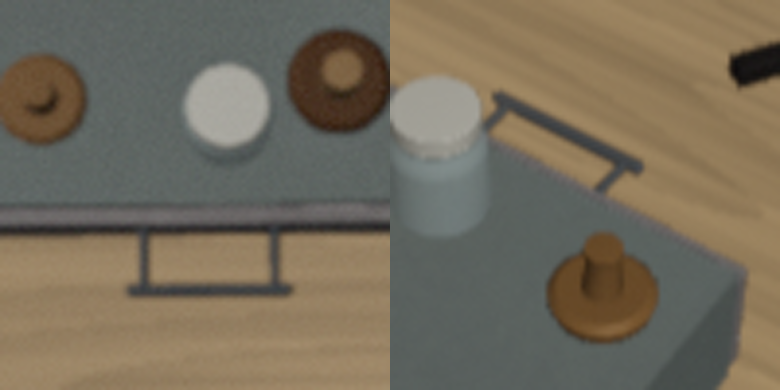

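Run:
```python
from h import *
c=camera('top')
for u in(125,288): print(atz(c,((u+.5)/3.9+220-.5,(290+.5)/3.9+120-.5),.082))
print(get_obs()['wrist_force'],hand_in())
```

```text
[0.61200609 0.07964565 0.082     ]
[ 0.61046127 -0.0473069   0.082     ]
the job is handed in; nothing more can be done
[ 0.3171584  -0.0255017  -0.66458595] None
```

I pulled the drawer open about 155 mm and set the bare steel scoop and then the tin on its floor. I then pushed the drawer shut by its bar and handed the job in at about 29 s.

**Placing:** The picture taken before closing shows the tin upright and the scoop flat and open side up, beside each other. No picture shows the inside after closing.

**Shut:** Pushing ended at a hard stop with 48 N along the push and 36 N vertical, against the 120 N wrist limit. The bar then measured x ≈ 0.611 m in the top camera. That matches the shut position expected from the same camera (≈ 0.611 m), to within a few mm.

**Bystanders and robot:** The jar and mushrooms look unmoved in the pictures, though I did not measure them. The arm was clear of everything, with wrist force near zero.

**Disagreements in the checks:**
- The two cameras differed by 2–4 mm in position.
- Setting the tin down gave 26–27 N upward and about 11 N sideways. I took this as the tin reaching the floor, because it came at the expected height and vanished on release.

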